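# Put the honed chisels back in their tray

### The job

The four chisels on the bench rest are freshly honed: put each one back in the chisel tray, in the cradle whose blade notch is cut for its width (narrowest blade in the narrowest notch and so on up to the widest), handle fully down in the saddle and blade lying flat in its notch, pointing the same way as the cradle. Lay them down, do not drop them, and leave the screwdriver and the honing guide where they are.

Things in the scene. Friction and masses are not known exactly. Their poses are not given: they have to be found in the camera images.
- chisel_6: Bench chisel with a 6 mm wide steel blade, lying on the notched wooden bench rest. 245 mm long. All four chisels are alike but for blade width. Origin: on the handle's axis, 18 mm behind the ferrule, near the balance point: the place to grip. x runs along the chisel to the cutting edge, z up out of the blade's upper face.
- chisel_14: Bench chisel with a 14 mm wide steel blade, lying on the notched wooden bench rest. Origin and axes as for chisel_6. Along x: handle (octagonal, wooden, 26 mm across flats) -100..18 mm, brass ferrule to 32, blade 36..145 mm, 4 mm thick, its flat back 3 mm below the axis. About 0.1 to 0.2 kg.
- chisel_22: Bench chisel with a 22 mm wide steel blade, lying on the notched wooden bench rest. Origin, axes and handle as for chisel_6. On the rest its origin is 50 mm above the bench; the rest touches each chisel only at x = -83..-57 and 90..120 mm, and under the grip there is only its 10 mm board.
- chisel_32: Bench chisel with a 32 mm wide steel blade, lying on the notched wooden bench rest. Origin, axes and handle as for chisel_6. The rest has five places in a row 60 mm apart (34 mm free between handles), one taken by a screwdriver; any chisel may lie in any place.
- cradle_6: Dark wooden cradle in the low plywood chisel tray, empty at the start; its blade notch, 12 mm wide at the cork floor, is for the 6 mm chisel. Origin: centre of its underside (258 x 56 mm), 6 mm above the bench; x runs from handle saddle to blade notch, z up. A chisel fully home has its origin at x = -22, y = 0, z = 46 mm here, its x along the cradle's x.
- cradle_14: Dark wooden cradle in the low plywood chisel tray, empty at the start; its blade notch, 20 mm wide at the cork floor, is for the 14 mm chisel. Origin, axes, home point as for cradle_6. Saddle at x = -105..-79 mm: floor 30 mm wide at z = 33 mm, cheeks 13 mm high leaning out 30 degrees. Between saddle and notch only an 8 mm base: fingers can straddle the handle.
- cradle_22: Dark wooden cradle in the low plywood chisel tray, empty at the start; its blade notch, 28 mm wide at the cork floor, is for the 22 mm chisel. Origin, axes, home point as for cradle_6. Every notch lies at x = 68..98 mm: floor at z = 43 mm, cheeks 9 mm high leaning out 25 degrees, so the blade lies flat when the handle is down in the saddle.
- cradle_32: Dark wooden cradle in the low plywood chisel tray, empty at the start; its blade notch, 38 mm wide at the cork floor, is for the 32 mm chisel. Origin, axes, home point as for cradle_6. The cradles lie side by side, 60 mm apart, in any order; all are fixed, and alike but for the notch's width. The tray's walls are 26 mm high.
- screwdriver: Black-handled screwdriver, 247 mm long, handle 26 mm thick, round 6 mm shank, lying in one of the five places of the bench rest among the chisels. Stays there. Origin on its axis, 96 mm from the handle's end; x to the tip.
- honing_guide: Small aluminium and brass honing guide, about 70 mm long (its x), 20 mm wide, 35 mm high, standing on the bench in the gap between rest and tray. Stays there. Origin: centre of its underside.
Things that resemble listed ones, but are neither listed nor needed, are in the scene too. What is shaped like the chisel_14 but green is not meant.

How it is judged:
At the end, for the whole second after the job is handed in: Each chisel lies in the cradle of its own width, edge at the notch end: origin within 14 mm lengthwise, 8 mm sideways, 4 mm in height of home; level within 0.03 rad lengthwise and 0.15 rad in roll; in line with the cradle within 0.08 rad; released and at rest (x of chisel_6 in the frame of cradle_6 between -0.036 and -0.008 m and x of cradle_6 in the frame of chisel_6 between 0.008 and 0.036 m and y of chisel_6 in the frame of cradle_6 between -0.008 and 0.008 m and z of chisel_6 in the frame of cradle_6 between 0.042 and 0.05 m and angle between chisel_6's own x axis and vertical between 1.54 and 1.6 rad and angle between each of chisel_6, chisel_14, chisel_22, chisel_32's own z axis and vertical below 0.15 rad and angle between the x axis of chisel_6 and the x axis of cradle_6, either way round below 0.08 rad and linear speed of each of chisel_6, chisel_14, chisel_22, chisel_32 below 0.02 m/s and angular speed of each of chisel_6, chisel_14, chisel_22, chisel_32 below 0.1 rad/s and contact force between each of chisel_6, chisel_14, chisel_22, chisel_32 and the fingers below 0.05 N and x of chisel_14 in the frame of cradle_14 between -0.036 and -0.008 m and x of cradle_14 in the frame of chisel_14 between 0.008 and 0.036 m and y of chisel_14 in the frame of cradle_14 between -0.008 and 0.008 m and z of chisel_14 in the frame of cradle_14 between 0.042 and 0.05 m and angle between chisel_14's own x axis and vertical between 1.54 and 1.6 rad and angle between the x axis of chisel_14 and the x axis of cradle_14, either way round below 0.08 rad and x of chisel_22 in the frame of cradle_22 between -0.036 and -0.008 m and x of cradle_22 in the frame of chisel_22 between 0.008 and 0.036 m and y of chisel_22 in the frame of cradle_22 between -0.008 and 0.008 m and z of chisel_22 in the frame of cradle_22 between 0.042 and 0.05 m and angle between chisel_22's own x axis and vertical between 1.54 and 1.6 rad and angle between the x axis of chisel_22 and the x axis of cradle_22, either way round below 0.08 rad and x of chisel_32 in the frame of cradle_32 between -0.036 and -0.008 m and x of cradle_32 in the frame of chisel_32 between 0.008 and 0.036 m and y of chisel_32 in the frame of cradle_32 between -0.008 and 0.008 m and z of chisel_32 in the frame of cradle_32 between 0.042 and 0.05 m and angle between chisel_32's own x axis and vertical between 1.54 and 1.6 rad and angle between the x axis of chisel_32 and the x axis of cradle_32, either way round below 0.08 rad); the robot touches nothing.
It fails at once if a chisel is dropped (falls free for more than about 30 mm) ((linear speed of chisel_6 above 0.8 m/s and contact force between chisel_6 and the fingers below 0.01 N) or (linear speed of chisel_14 above 0.8 m/s and contact force between chisel_14 and the fingers below 0.01 N) or (linear speed of chisel_22 above 0.8 m/s and contact force between chisel_22 and the fingers below 0.01 N) or (linear speed of chisel_32 above 0.8 m/s and contact force between chisel_32 and the fingers below 0.01 N)).
It fails at once if the screwdriver is moved by more than 20 mm (distance of screwdriver from where it was at the start of the episode above 0.02 m).
It fails at once if the honing guide is moved by more than 20 mm (distance of honing_guide from where it was at the start of the episode above 0.02 m).
It also fails if it takes over 109 s, if anything falls off the work surface, if the arm or the gripper's body presses on something with over 40 N, if the wrist force passes 120 N, or if a joint passes its speed limit or range.

### The arm

A 6-joint arm with a two-finger parallel gripper is mounted at the origin on the work surface. World frame = base frame: x ahead of the robot, y to its left, z up, the work surface at z = 0. Lengths are in m, angles in rad, forces in N, time in s.
With the tool pointing down it reaches from about 0.275 to 0.825 m from the base axis. Payload 5.2 kg.
Tool frame: the origin (TCP) lies on the centre line of the jaws, within the pads' length; the fingertips stand ctrl.tips_ahead ahead of it and the grasp point (between the pads) is the TCP (ctrl.tips_ahead is the distance from the TCP to the fingertips, in m); z points along the fingers, y is the line along which they close (so a half turn about z gives the same grasp; the last joint's range is limited). The gripper opens to 93 mm and grips with 3 to 60 N. Pads are 15 mm wide; open, the fingers measure 128 mm over their backs; the gripper's body (75 mm by 188 mm) begins 65 mm behind the grasp point.
Start: joints at [0.996, 0.259, 1.535, -0, 1.348, -0.203], TCP at [0.2, 0.512, 0.238] pointing down, gripper open.
Joint ranges: [-3.14, 3.14], [-0.91, 2.08], [0.19, 2.58], [-1.22, 4.36], [0.22, 2.71], [-3.12, 3.12]. Speed limits (rad/s): [2.57, 2.57, 3.14, 3.14, 3.14, 3.14].

### API

Orientations are given as [roll, pitch, yaw] about the fixed x, y, z axes, in that order (R = Rz(yaw) Ry(pitch) Rx(roll)).
In Python, from rig import ctrl gives the robot as it stands.
- The arm moves only by the tool servo_tool, never from a script. Its argument "plan" is a list that holds one entry, the list of rows, each a list of 6 numbers: the shift along the tool's x, y, z normalised to -1 to 1, where 1 is 100 mm, then the turn, a rotation vector about the tool's x, y, z normalised to -1 to 1, where 1 is pi rad. A call has 1 to 5 rows; each row is the pose to reach, as a shift and turn from the pose commanded when the call began, along the tool's axes at that moment, turning the shorter way round; what a row does not reach only later rows make up. A row lasts 1/12 s, in which the tool goes at most 41.7 mm and 7.16 degrees, less where a joint would pass 70% of its speed; a pose out of reach is approached as far as the arm can. A call with a number of a shift or a turn outside -1 to 1 is refused whole. A call with a gripper value outside its range is refused whole. "claw" is the opening, from 0 (shut) to 1 (fully open), set as the call begins (left out, the last holds). The fingers move at their own pace and stop on an object; the grip force is fixed at half the most. Time passes only in rows, so rows that repeat a pose let the fingers close. It gives the time, the measured TCP pose, the force, the opening and the grip force at its end, in the units of the state.
- ctrl.state(): the state, without advancing time (a new reading comes with each control period).
- ctrl.get_image(name): name is "scene" or "side" or "wrist"; returns the picture (400x640x3 uint8, blue, green, red); there is no depth.
- ctrl.get_calibration(name): a dict with "fx", "fy", "cx", "cy" (pixels), "k1" (the pictures are not rectified: a ray, as slopes to the right and down, at radius r is drawn at 1 + k1 r^2 times it, then the intrinsics apply), "rvec" (rotation vector, rad) and "tvec" (3), from world to camera coordinates, as OpenCV has them. Camera axes: x right, y down, z forward; pixel columns grow to the right and rows downward; lengths in m; the calibration is good to about 2 mm. A picture is of the moment at which its call begins: read the wrist's pose just before it. get_calibration takes no time and is no camera call; for the wrist camera it gives the pose at the moment of the call.
- ctrl.finish_job(): hands the job in; it is judged then, once.
Trained networks look in the newest picture that a camera, given by its name, has taken for a name from the list of things; names that differ only in an ending like _2 or _b are one class to them, and where a whole thing is asked for, a point or a joint stands for the part that bears it (a point fixed in the world has none). Each returns a list of dicts, best first, with "score" (0 to 1); they miss things now and then, are a little off and sometimes report something else, mostly with a low value. They report only what shows in the picture. A call takes as long as a camera call. They do not tell look-alikes from the thing itself.
- ctrl.search_frame(name, camera): "bbox" ([left, top, right, bottom] in pixels, round what is visible of it).
The state is a dict: "time_s": time; "joints": joint angles; "dq": joint speeds; "effort": joint torques, N m; "eef_pos": TCP position; "tcp_rot": TCP orientation; "wrist_force": force on the tool from outside, world axes, zero at the start; "moment": the same for the moment, N m; "opening": finger opening in m; "gripper_force": force on a finger pad.
Only numpy, scipy, OpenCV 4.12 (cv2) and the standard library are available. Lean on these libraries where they do the work, as an engineer would, in place of code of your own. Each camera call takes 0.05 s, during which the arm holds its last target. There are 200 camera calls.

## Working session

There is one attempt and no reset: what is moved stays moved. The work goes in short steps, Python scripts to look and compute and a tool call to move; the robot and the scene stay as the last step left them, time stands still between calls to the robot, and variables do not carry over. Pictures are saved under pics/ and viewed, at most 14 in all, crops included, and the job is handed in when it is done.

Besides the shell and the picture viewer there is one more tool, called as name([rows], argument=value, ...), one row to a line, values as JSON. servo_tool: Moves the arm, as the interface text tells. Its arguments: {"type":"object","properties":{"plan":{"type":"array"},"claw":{"type":"number"}},"required":["plan"]}

```bash
mkdir -p pics; ls
python3 - <<'E'
from rig import ctrl
import cv2
s=ctrl.state();print(s, ctrl.tips_ahead)
for c in ["scene","side"]:
    cv2.imwrite(f"pics/{c}0.png",ctrl.get_image(c)); print(c,ctrl.get_calibration(c))
    for n in ["chisel_6","chisel_14","chisel_22","chisel_32","cradle_6","cradle_14","cradle_22","cradle_32","screwdriver","honing_guide"]:
        print(n,[(d["bbox"],round(d["score"],2)) for d in ctrl.search_frame(n,c)][:5])
E
```

```text
pics
{'time_s': 0.0, 'joints': array([ 9.96155293e-01,  2.59324992e-01,  1.53609787e+00, -2.34369173e-05,
        1.34797006e+00, -2.02777829e-01]), 'dq': array([-0.0011139 ,  0.00127914, -0.00053396, -0.00184504,  0.00010538,
        0.00132175]), 'effort': array([-7.99287864e-04, -4.37309933e+01, -2.83999318e+01,  7.20039220e-02,
        4.10673930e-02, -1.49698799e-04]), 'eef_pos': array([0.19953237, 0.51197766, 0.23682143]), 'tcp_rot': array([-3.13982467e+00, -3.40177353e-04,  2.76973435e+00]), 'wrist_force': array([-0.35325156,  0.45796007, -0.37932467]), 'moment': array([-0.02095526, -0.00807328,  0.01595816]), 'gripper_force': 0.0, 'opening': 0.09302557590233333} 0.019
scene {'fx': 467.48227753944445, 'fy': 467.48227753944445, 'cx': 314.1189675571656, 'cy': 194.71404679068354, 'k1': 0.03874641255907838, 'rvec': array([ 2.01494067,  1.07693356, -0.5517259 ]), 'tvec': array([-0.22622336, -0.15661035,  1.50203434])}
chisel_6 [([341.2, 132.2, 366.0, 174.3], 0.83), ([189.4, 226.1, 241.7, 310.4], 0.8), ([217.8, 218.4, 266.8, 292.9], 0.79), ([243.8, 213.4, 289.3, 285.5], 0.77), ([166
[... 2173 characters left out ...]
, 182.0], 0.64), ([334.7, 232.4, 428.9, 252.9], 0.6)]
chisel_32 [([331.1, 218.6, 422.7, 235.4], 0.82), ([353.0, 258.9, 459.2, 289.1], 0.8), ([343.2, 245.2, 443.0, 272.0], 0.76), ([209.9, 153.4, 271.2, 182.0], 0.64), ([334.7, 232.4, 428.9, 252.9], 0.6)]
cradle_6 [([293.4, 122.8, 365.1, 150.1], 0.79), ([300.2, 139.1, 378.6, 167.9], 0.76)]
cradle_14 [([293.4, 122.8, 365.1, 150.1], 0.79), ([300.2, 139.1, 378.6, 167.9], 0.76)]
cradle_22 [([293.4, 122.8, 365.1, 150.1], 0.79), ([300.2, 139.1, 378.6, 167.9], 0.76)]
cradle_32 [([293.4, 122.8, 365.1, 150.1], 0.79), ([300.2, 139.1, 378.6, 167.9], 0.76)]
screwdriver [([326.2, 204.2, 413.9, 223.7], 0.8)]
honing_guide [([347.1, 186.2, 368.8, 201.9], 0.5)]
```

```bash
cat > h.py <<'E'
import numpy as np, cv2
from scipy.spatial.transform import Rotation as Ro
def cal(c):
    from rig import ctrl
    return ctrl.get_calibration(c)
def unproj(k,uv,z):
    uv=np.atleast_2d(np.array(uv,float)); d=np.c_[(uv[:,0]-k["cx"])/k["fx"],(uv[:,1]-k["cy"])/k["fy"]]
    s=d.copy()
    for _ in range(20): s=d/(1+k["k1"]*(s**2).sum(1,keepdims=True))
    R=cv2.Rodrigues(np.array(k["rvec"]))[0]; C=-R.T@k["tvec"]
    w=np.c_[s,np.ones(len(s))]@R
    return C+w*((z-C[2])/w[:,2])[:,None]
def proj(k,P):
    P=np.atleast_2d(np.array(P,float)); R=cv2.Rodrigues(np.array(k["rvec"]))[0]
    c=P@R.T+k["tvec"]; s=c[:,:2]/c[:,2:]; s=s*(1+k["k1"]*(s**2).sum(1,keepdims=True))
    return s*[k["fx"],k["fy"]]+[k["cx"],k["cy"]]
E
python3 - <<'E'
import cv2
a=cv2.imread("pics/scene0.png")[110:330,150:510]; cv2.imwrite("pics/sc.png",cv2.resize(a,None,fx=2.2,fy=2.2,interpolation=cv2.INTER_CUBIC))
a=cv2.imread("pics/side0.png")[100:320,190:490]; cv2.imwrite("pics/sd.png",cv2.resize(a,None,fx=2.6,fy=2.6,interpolation=cv2.INTER_CUBIC))
E
```

```text
(no output)
```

View pics/sc.png

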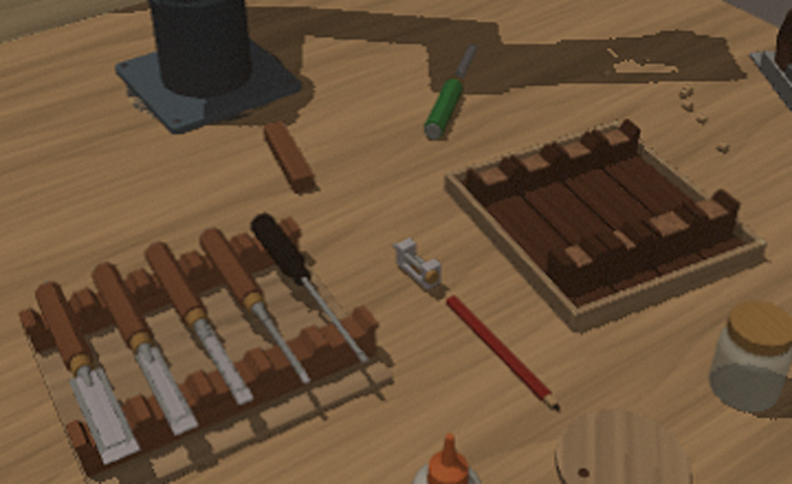

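View pics/sd.png

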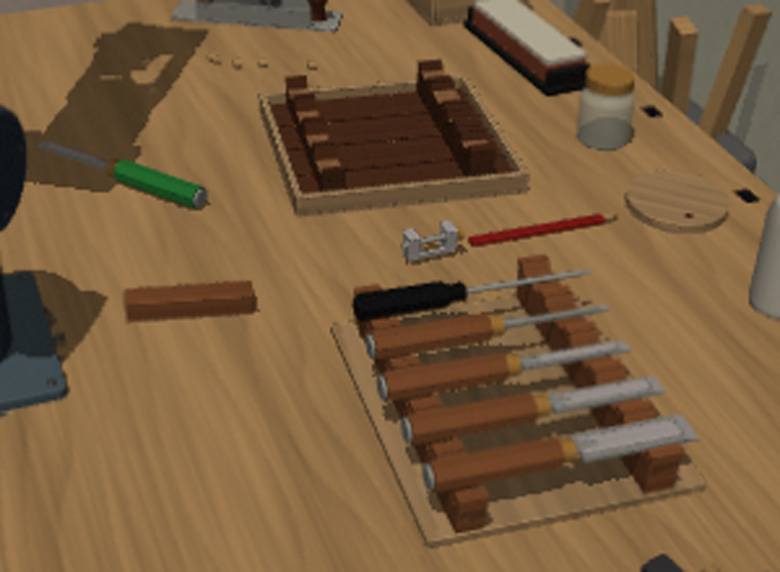

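The scene crop shows the base at the top. On the rest at the left, the order from left to right is 32, 22, 14, 6, screwdriver, with the 32 mm tip at (117,450) and the 6 mm tip at (305,380). The tray is at the right, and its notch patches are at (580,255), (625,240), (668,222) and (715,207). The side crop shows the same layout. Next I'll localise roughly.

Run:
```python
from h import *
np.set_printoptions(precision=4,suppress=True)
k=cal("scene"); f=lambda p:np.array(p)/2.2+[150,110]
# ferrule centres and tips
print("ferr",unproj(k,f([(80,360),(143,338),(196,316),(251,298)]),.055)[:,:2])
print("tips",unproj(k,f([(117,455),(182,430),(243,399),(305,380)]),.048)[:,:2])
print("saddle cork",unproj(k,f([(490,178),(531,161),(573,147),(615,134)]),.039)[:,:2])
print("notch cork",unproj(k,f([(580,256),(626,240),(668,222),(715,206)]),.049)[:,:2])
print("guide",unproj(k,f([(418,275)]),.0)[:,:2])
k=cal("side"); f=lambda p:np.array(p)/2.6+[190,100]
print("ferr",unproj(k,f([(568,450),(541,404),(514,363),(496,324)]),.05)[:,:2])
print("tips",unproj(k,f([(690,432),(658,388),(625,348),(604,310)]),.048)[:,:2])
print("guide",unproj(k,f([(432,255)]),.0)[:,:2])
k=cal("wrist");print(k)
from rig import ctrl
s=ctrl.state();R=Ro.from_euler("xyz",s["tcp_rot"]).as_matrix();Rc=cv2.Rodrigues(k["rvec"])[0]
print("cam in tool",R.T@(-Rc.T@k["tvec"]-s["eef_pos"])); print(R.T@Rc.T)
```

```text
ferr [[ 0.4794 -0.3659]
 [ 0.4866 -0.304 ]
 [ 0.4884 -0.2475]
 [ 0.4967 -0.1893]]
tips [[ 0.5988 -0.3788]
 [ 0.606  -0.3195]
 [ 0.605  -0.2569]
 [ 0.6175 -0.1972]]
saddle cork [[0.4601 0.1548]
 [0.4615 0.2178]
 [0.4685 0.2801]
 [0.4773 0.3428]]
notch cork [[0.6331 0.1376]
 [0.6417 0.1969]
 [0.6455 0.2572]
 [0.6551 0.3217]]
guide [[0.5167 0.0083]]
ferr [[ 0.4838 -0.3671]
 [ 0.4891 -0.3056]
 [ 0.4916 -0.2455]
 [ 0.5012 -0.1863]]
tips [[ 0.597  -0.3812]
 [ 0.6012 -0.3195]
 [ 0.6018 -0.2579]
 [ 0.6123 -0.1983]]
guide [[0.5198 0.0074]]
{'fx': 308.6425794259438, 'fy': 308.6425794259438, 'cx': 316.53686988051834, 'cy': 198.13226873586595, 'k1': 0.0025896742727291844, 'rvec': array([-2.4098, -1.6467, -0.2171]), 'tvec': array([-0.5496, -0.0313,  0.3891])}
cam in tool [ 0.0702 -0.0007 -0.1468]
[[ 0.0001 -0.9661 -0.2581]
 [ 1.     -0.0002  0.0008]
 [-0.0008 -0.2581  0.9661]]
```

```bash
cat >> h.py <<'E'
def plan(targets, yaw=None, n=None):
    "print per-call final row (tool units) and row count, from the measured pose through targets"
    from rig import ctrl
    s=ctrl.state(); R=Ro.from_euler("xyz",s["tcp_rot"]); p=s["eef_pos"]; print("at",s["time_s"],p.round(4),s["tcp_rot"].round(3),"F",s["wrist_force"].round(1),"open",round(s["opening"],4),s["gripper_force"])
    Rt=Ro.from_euler("xyz",[np.pi,0,yaw]) if yaw is not None else R
    for t in targets:
        d=np.array(t)-p; m=max(1,int(np.ceil(np.abs(R.inv().apply(d)).max()/.1-.02)))
        for i in range(m):
            rv=(R.inv()*Rt).as_rotvec()/np.pi; sh=R.inv().apply(d/m)/.1
            print(np.r_[sh,rv].round(3).tolist(),"rows>=",int(np.ceil(max(np.linalg.norm(d/m)/.0417,np.linalg.norm(rv)*180/7.16))))
            R=Rt
        p=np.array(t)
E
python3 -c "
from h import *
plan([(.54,.24,.25)],3.04)"
```

```text
at 1.1 [0.1998 0.5124 0.2377] [-3.142 -0.     2.77 ] F [-0.4 -0.3  0.8] open 0.0929 0.0
[-0.832, -0.26, -0.025, -0.0, -0.0, -0.086] rows>= 3
[-0.732, -0.473, -0.025, 0.0, 0.0, 0.0] rows>= 3
[-0.732, -0.473, -0.025, 0.0, 0.0, 0.0] rows>= 3
[-0.732, -0.473, -0.025, 0.0, 0.0, 0.0] rows>= 3
[-0.732, -0.473, -0.025, 0.0, 0.0, 0.0] rows>= 3
```

servo_tool([
  [[-0.83,-0.26,-0.03,0,0,-0.086],[-0.83,-0.26,-0.03,0,0,-0.086],[-0.83,-0.26,-0.03,0,0,-0.086],[-0.83,-0.26,-0.03,0,0,-0.086]],
])

```text
time_s: 1.43
eef_pos: [0.2699, 0.4565, 0.2408]
tcp_rot: [-3.141, 0.001, 3.039]
wrist_force: [-0.4, -0.2, 0.4]
opening: 0.093
gripper_force: 0.0
```

servo_tool([
  [[-0.97,-0.63,-0.03,0,0,0],[-0.97,-0.63,-0.03,0,0,0],[-0.97,-0.63,-0.03,0,0,0]],
])

```text
time_s: 1.68
eef_pos: [0.3586, 0.385, 0.2438]
tcp_rot: [3.141, 0.001, 3.04]
wrist_force: [0.5, -0.1, 0.1]
opening: 0.0931
gripper_force: 0.0
```

servo_tool([
  [[-0.97,-0.63,-0.03,0,0,0],[-0.97,-0.63,-0.03,0,0,0],[-0.97,-0.63,-0.03,0,0,0]],
])

```text
time_s: 1.93
eef_pos: [0.4495, 0.3119, 0.2468]
tcp_rot: [3.141, 0.001, 3.038]
wrist_force: [1.1, 0.9, -0.6]
opening: 0.0929
gripper_force: 0.0
```

servo_tool([
  [[-0.97,-0.63,-0.03,0,0,0],[-0.97,-0.63,-0.03,0,0,0],[-0.97,-0.63,-0.03,0,0,0],[-0.97,-0.63,-0.03,0,0,0]],
])

```text
time_s: 2.27
eef_pos: [0.5424, 0.2371, 0.2492]
tcp_rot: [-3.14, 0.002, 3.034]
wrist_force: [0.1, -0.3, 0.8]
opening: 0.0929
gripper_force: 0.0
```

Run:
```python
from h import *
from rig import ctrl
import json
plan([(.54,.24,.25)],3.04)
k=cal("wrist"); im=ctrl.get_image("wrist"); cv2.imwrite("pics/w_tray.png",im)
json.dump({a:np.array(b).tolist() for a,b in k.items()},open("k_tray.json","w"))
```

```text
at 2.2667 [0.5424 0.2371 0.2492] [-3.140e+00  2.000e-03  3.034e+00] F [ 0.1 -0.3  0.8] open 0.0929 0.0
[0.027, 0.027, -0.008, -0.0, 0.001, -0.002] rows>= 1
```

View pics/w_tray.png

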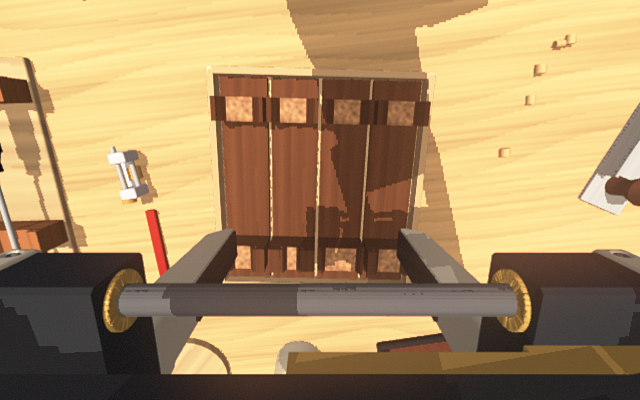

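The wrist view shows the tray with its saddle corks along row 109 (u = 239, 293, 347, 400) and its notch corks along row 258 (u ≈ 253, 292, 337, 387). I'll zoom in on the notches.

Run:
```python
import cv2
im=cv2.imread("pics/w_tray.png")
a=cv2.resize(im[90:130,205:435],None,fx=3.4,fy=3.4,interpolation=cv2.INTER_CUBIC)
b=cv2.resize(im[230:285,205:435],None,fx=3.4,fy=3.4,interpolation=cv2.INTER_CUBIC)
cv2.imwrite("pics/z.png",cv2.vconcat([a,b]))
```

```text
(no output)
```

View pics/z.png

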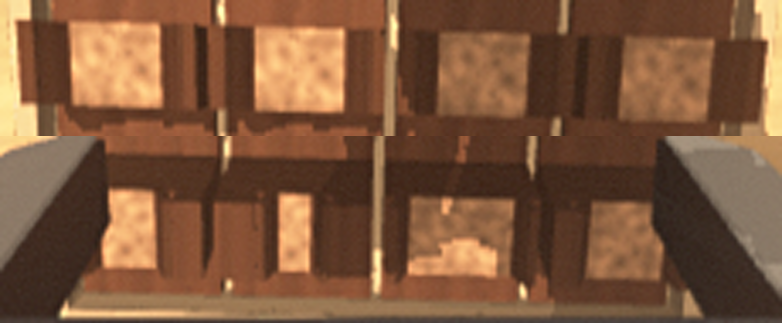

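Reading left to right, the notches are about 20 mm (for the 14 chisel), 12 mm (6), 38 mm (32) and at least 26 mm, so 28 mm (22). Now I'll fit the tray pose.

```bash
cat > tray.py <<'E'
from h import *
import json
k={a:np.array(b) for a,b in json.load(open("k_tray.json")).items()}
S=np.array([[(70,24),(160,22),(162,107),(71,106)],[(254,27),(344,28),(344,112),(255,112)],[(440,33),(529,34),(526,116),(438,114)],[(623,38),(714,38),(710,122),(620,120)]],float)
N=np.array([[(278,194),(311,194),(309,272),(278,272)],[(411,197),(516,197),(515,277),(406,275)]],float)
S=S/3.4+[205,90]; N=(N-[0,136])/3.4+[205,230]
sw=np.array([unproj(k,q,.039)[:,:2].mean(0) for q in S]); nw=np.array([unproj(k,q,.049)[:,:2].mean(0) for q in N])
src=[(-.092,j*.06) for j in range(4)]+[(.083,j*.06) for j in (1,2)]
src=np.array(src); dst=np.r_[sw,nw]
ms,md=src.mean(0),dst.mean(0); H=(src-ms).T@(dst-md); U,_,V=np.linalg.svd(H); R=V.T@np.diag([1,np.linalg.det(V.T@U.T)])@U.T
t=md-R@ms; yaw=np.arctan2(R[1,0],R[0,0])
w={14:0,6:1,32:2,22:3}; HOME={n:R@[-.022,j*.06]+t for n,j in w.items()}
if __name__=="__main__":
    print((src@R.T+t-dst).round(4)); print(yaw,{n:h.round(4) for n,h in HOME.items()})
    sc=cal("scene"); f=lambda p:np.array(p)/2.2+[150,110]
    e=lambda uv,x,z:(unproj(sc,f(uv),z)[:,:2]-(np.array([(x,j*.06) for j in range(4)])@R.T+t)).round(4)
    print(e([(490,178),(531,161),(573,147),(615,134)],-.092,.039)); print(e([(580,256),(626,240),(668,222),(715,206)],.083,.049))
E
python3 tray.py
python3 -c "
from h import *
plan([(.46,-.02,.25),(.46,-.265,.25)],3.04)"
```

```text
[[ 0.0001  0.0001]
 [ 0.      0.0002]
 [ 0.0001 -0.0001]
 [-0.0001 -0.0002]
 [-0.0001  0.0004]
 [-0.     -0.0004]]
-0.13301627409907163 {14: array([0.5261, 0.1496]), 6: array([0.5341, 0.2091]), 32: array([0.5421, 0.2685]), 22: array([0.55 , 0.328])}
[[ 0.0033 -0.004 ]
 [-0.0032 -0.0005]
 [-0.0042  0.0023]
 [-0.0033  0.0055]]
[[ 0.0029  0.0019]
 [ 0.0035  0.0018]
 [-0.0006  0.0026]
 [ 0.001   0.0077]]
at 2.3167 [0.5399 0.239  0.2491] [-3.142 -0.     3.035] F [-0.2 -0.7 -0.3] open 0.0928 0.0
[0.173, -0.887, -0.003, -0.0, -0.0, -0.002] rows>= 3
[0.178, -0.886, -0.003, 0.0, 0.0, 0.0] rows>= 3
[0.178, -0.886, -0.003, 0.0, 0.0, 0.0] rows>= 3
[-0.083, -0.812, -0.0, 0.0, 0.0, 0.0] rows>= 2
[-0.083, -0.812, -0.0, 0.0, 0.0, 0.0] rows>= 2
[-0.083, -0.812, -0.0, 0.0, 0.0, 0.0] rows>= 2
```

servo_tool([
  [[0.17,-0.9,0,0,0,0],[0.17,-0.9,0,0,0,0],[0.17,-0.9,0,0,0,0]],
])

```text
time_s: 2.57
eef_pos: [0.5093, 0.1504, 0.2493]
tcp_rot: [-3.14, -0.002, 3.039]
wrist_force: [0.3, 0.8, -0.0]
opening: 0.0933
gripper_force: 0.0
```

servo_tool([
  [[0.17,-0.9,0,0,0,0],[0.17,-0.9,0,0,0,0],[0.17,-0.9,0,0,0,0]],
])

```text
time_s: 2.82
eef_pos: [0.4838, 0.0626, 0.2497]
tcp_rot: [-3.14, -0.001, 3.038]
wrist_force: [0.8, -0.5, 0.7]
opening: 0.0932
gripper_force: 0.0
```

servo_tool([
  [[0.1,-0.9,0,0,0,0],[0.1,-0.9,0,0,0,0],[0.1,-0.9,0,0,0,0]],
])

```text
time_s: 3.07
eef_pos: [0.4659, -0.0264, 0.2499]
tcp_rot: [-3.14, 0.0, 3.037]
wrist_force: [0.9, 0.2, 0.4]
opening: 0.0935
gripper_force: 0.0
```

servo_tool([
  [[-0.06,-0.9,0,0,0,0],[-0.06,-0.9,0,0,0,0],[-0.06,-0.9,0,0,0,0]],
])

```text
time_s: 3.32
eef_pos: [0.4641, -0.1171, 0.2499]
tcp_rot: [-3.14, 0.001, 3.037]
wrist_force: [0.5, 0.4, 1.0]
opening: 0.0932
gripper_force: 0.0
```

servo_tool([
  [[-0.08,-0.9,0,0,0,0],[-0.08,-0.9,0,0,0,0],[-0.08,-0.9,0,0,0,0]],
])

```text
time_s: 3.57
eef_pos: [0.4634, -0.2076, 0.2497]
tcp_rot: [-3.14, 0.001, 3.037]
wrist_force: [0.7, -0.4, 0.3]
opening: 0.0931
gripper_force: 0.0
```

servo_tool([
  [[0,-0.5,0,0,0,0],[0,-0.5,0,0,0,0],[0,-0.5,0,0,0,0],[0,-0.5,0,0,0,0],[0,-0.5,0,0,0,0]],
])

```text
time_s: 3.98
eef_pos: [0.4579, -0.2517, 0.2496]
tcp_rot: [3.14, -0.0, 3.041]
wrist_force: [-0.6, -0.4, 0.4]
opening: 0.093
gripper_force: 0.0
```

Run:
```python
from h import *
from rig import ctrl
import json
plan([(.46,-.265,.25)],3.04)
k=cal("wrist"); im=ctrl.get_image("wrist"); cv2.imwrite("pics/w_rest.png",im)
json.dump({a:np.array(b).tolist() for a,b in k.items()},open("k_rest.json","w"))
g=proj(k,[(.36,-.4,.05),(.36,-.1,.05),(.62,-.4,.05),(.62,-.1,.05)]);print(g)
x0,y0=g.min(0).astype(int)-15;x1,y1=g.max(0).astype(int)+15;x0=max(x0,0);y0=max(y0,0)
print(x0,y0);f=min(780/(x1-x0),580/(y1-y0));print(f)
cv2.imwrite("pics/z2.png",cv2.resize(im[y0:y1,x0:x1],None,fx=f,fy=f,interpolation=cv2.INTER_CUBIC))
```

```text
at 3.9833 [ 0.4579 -0.2517  0.2496] [ 3.14  -0.     3.041] F [-0.6 -0.4  0.4] open 0.093 0.0
[-0.035, -0.13, -0.004, 0.0, -0.0, 0.0] rows>= 1
[[170.19989192 103.9513465 ]
 [451.53547112  73.97023277]
 [215.03110875 313.69293182]
 [449.05543615 292.73498904]]
155 58
2.1481481481481484
```

View pics/z2.png

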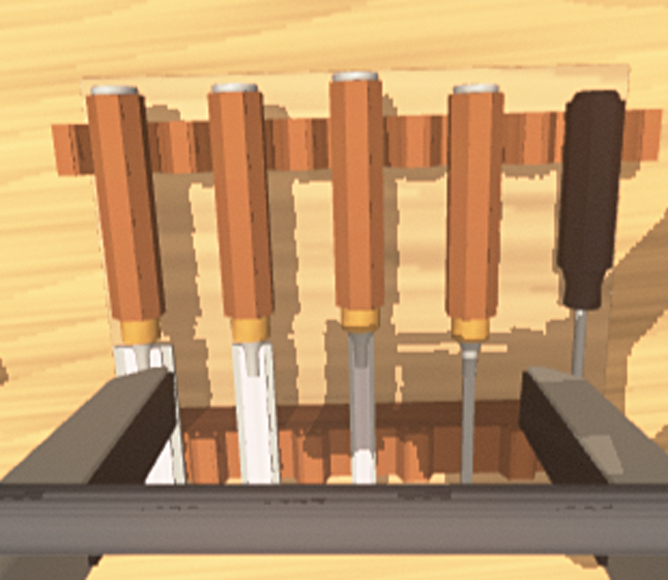

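The crop shows the four handles. The handle/ferrule junctions are near (139,318), (248,317), (359,307) and (472,317), and the rear ends near (116,95), (236,92), (356,80) and (476,92). The order matches: 32, 22, 14, 6, screwdriver.

```bash
cat > rest.py <<'E'
from h import *
import json
k={a:np.array(b) for a,b in json.load(open("k_rest.json")).items()}
f=lambda p:np.array(p,float)/2.1481+[155,58]
n=[32,22,14,6]
J=unproj(k,f([(139.5,319),(248,317),(359,308),(472.5,317)]),.05)[:,:2]
F=unproj(k,f([(140,343),(252,342),(360,331),(471,340)]),.055)[:,:2]
B=unproj(k,f([(116,95),(236,92),(356,81),(476,92)]),.062)[:,:2]
M=unproj(k,f([(126,200),(242,200),(357,200),(474,200)]),.05)[:,:2]
G={}
for i,m in enumerate(n):
    u=(J[i]-B[i]); L=np.linalg.norm(u); u/=L
    O=np.mean([J[i]-.018*u,B[i]+.1*u,F[i]-.032*u],0); G[m]=(O,np.arctan2(u[1],u[0]))
    if __name__=="__main__": print(m,"O",O.round(4),"yaw",G[m][1].round(3),"L",L.round(4),np.linalg.norm(F[i]-J[i]).round(4),"mid off",round(float(np.cross(u,M[i]-O)),4))
E
python3 rest.py 2>/dev/null; python3 -c "
from rest import *
O,y=G[6]; print(y)
plan([(*O,.15),(*O,.052)],np.pi+y)"
```

```text
32 O [ 0.4607 -0.3654] yaw -0.115 L 0.116 0.0121 mid off -0.0031
22 O [ 0.4656 -0.3062] yaw -0.104 L 0.1163 0.0129 mid off -0.0017
14 O [ 0.4662 -0.2467] yaw -0.081 L 0.1163 0.0115 mid off -0.0003
6 O [ 0.4773 -0.187 ] yaw -0.047 L 0.1165 0.0116 mid off 0.0017
-0.046994954482456545
at 4.0333 [ 0.4579 -0.2517  0.2497] [ 3.141 -0.     3.042] F [-0.1 -0.  -0.1] open 0.0931 0.0
[-0.129, 0.662, 0.998, 0.0, 0.0, -0.017] rows>= 3
[-0.0, -0.0, 0.98, 0.0, 0.0, 0.0] rows>= 3
```

```bash
cat > ax.py <<'E'
from rest import *
im=cv2.imread("pics/w_rest.png"); 
lab=cv2.cvtColor(im,cv2.COLOR_BGR2LAB).astype(int)
A={}
for m in n:
    i=n.index(m); pts=[];wd=[]
    pj,pb=proj(k,[(*J[i],.05),(*B[i],.05)])
    for v in range(int(pb[1])+34,int(pj[1])-4):
        u0=pb[0]+(pj[0]-pb[0])*(v-pb[1])/(pj[1]-pb[1]); us=np.arange(int(u0)-20,int(u0)+21)
        a=lab[v,us,1]-128; ok=us[a>14]; ok=ok[abs(ok-u0)<17]
        if len(ok)>15: pts.append(((ok.min()+ok.max())/2,v));wd.append(len(ok))
    if len(pts)<5: print("few",m);continue
    W=unproj(k,pts,.05)[:,:2]; c=np.polyfit(W[:,0],W[:,1],1); A[m]=c
    O=G[m][0]; print(m,len(pts),np.median(wd),"yaw",np.arctan(c[0]).round(3),"y at O",np.polyval(c,O[0]).round(4),O[1].round(4),"res",np.std(W[:,1]-np.polyval(c,W[:,0])).round(5))
E
python3 ax.py
```

```text
32 66 24.0 yaw -0.096 y at O -0.3687 -0.3654 res 0.00109
22 66 24.0 yaw -0.077 y at O -0.3078 -0.3062 res 0.00049
14 67 24.0 yaw -0.081 y at O -0.2468 -0.2467 res 0.0003
6 66 24.0 yaw -0.079 y at O -0.187 -0.187 res 0.00034
```

```bash
python3 -c "
from h import *
plan([(.4773,-.187,.15),(.4773,-.187,.051)],np.pi-.08)"
```

```text
at 4.0333 [ 0.4579 -0.2517  0.2497] [ 3.141 -0.     3.042] F [-0.1 -0.  -0.1] open 0.0931 0.0
[-0.129, 0.662, 0.998, 0.0, -0.0, -0.006] rows>= 3
[0.0, -0.0, 0.99, 0.0, 0.0, 0.0] rows>= 3
```

servo_tool([
  [[-0.13,0.66,0.5,0,0,-0.006],[-0.13,0.66,1.0,0,0,-0.006],[-0.13,0.66,1.0,0,0,-0.006],[-0.13,0.66,1.0,0,0,-0.006],[-0.13,0.66,1.0,0,0,-0.006]],
], claw=0.45)

```text
time_s: 4.45
eef_pos: [0.4762, -0.187, 0.1486]
tcp_rot: [3.139, -0.004, 3.062]
wrist_force: [1.3, -0.3, 0.8]
opening: 0.0645
gripper_force: 0.0
```

Run:
```python
from h import *
from rig import ctrl
plan([(.4773,-.187,.051)],np.pi-.08)
k=cal("wrist"); im=ctrl.get_image("wrist")
g=[(.4773-.1*np.cos(.08),-.187+.1*np.sin(.08),.05),(.4773,-.187,.05),(.4773+.018,-.187-.018*.08,.05)]
for p in proj(k,g): cv2.circle(im,tuple(int(x) for x in p),3,(255,0,0),1)
print(proj(k,g)); cv2.imwrite("pics/g6.png",im)
```

```text
at 4.45 [ 0.4762 -0.187   0.1486] [ 3.139 -0.004  3.062] F [ 1.3 -0.3  0.8] open 0.0645 0.0
[-0.015, -0.002, 0.976, 0.001, -0.001, 0.0] rows>= 3
[[317.49818392  76.64257149]
 [317.33866374 205.55646162]
 [317.3169038  226.13909813]]
```

View pics/g6.png

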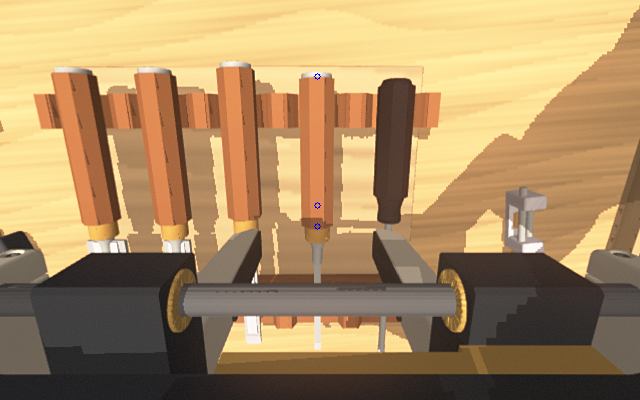

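The wrist view confirms that the predicted axis points lie on the 6 mm chisel's handle (317,76 to 226). Next I'll wait for the fingers to narrow, then descend, close and lift.

servo_tool([
  [[-0.01,0,0,0,0,0],[-0.01,0,0,0,0,0],[-0.01,0,0,0,0,0],[-0.01,0,0,0,0,0],[-0.01,0,0.2,0,0,0]],
])

```text
time_s: 4.92
eef_pos: [0.4806, -0.1918, 0.1335]
tcp_rot: [-3.137, 0.008, 3.058]
wrist_force: [1.3, -0.7, -0.1]
opening: 0.0419
gripper_force: 0.0
```

servo_tool([
  [[0,0,0.2,0,0,0],[0,0,0.4,0,0,0],[0,0,0.6,0,0,0],[0,0,0.77,0,0,0],[0,0,0.77,0,0,0]],
])

```text
time_s: 5.33
eef_pos: [0.4762, -0.1889, 0.0501]
tcp_rot: [3.139, -0.004, 3.058]
wrist_force: [-0.3, -0.0, 0.4]
opening: 0.0418
gripper_force: 0.0
```

servo_tool([
  [[0,0,0,0,0,0],[0,0,0,0,0,0],[0,0,0,0,0,0],[0,0,0,0,0,0],[0,0,0,0,0,0]],
], claw=0)

```text
time_s: 5.75
eef_pos: [0.479, -0.1903, 0.054]
tcp_rot: [-3.14, 0.002, 3.059]
wrist_force: [0.5, -0.2, 4.6]
opening: 0.0258
gripper_force: 29.8
```

servo_tool([
  [[0,0,0,0,0,0],[0,0,0,0,0,0],[0,0,0,0,0,0]],
])

```text
time_s: 6.0
eef_pos: [0.479, -0.1903, 0.054]
tcp_rot: [-3.14, 0.002, 3.059]
wrist_force: [-0.3, -0.5, 6.7]
opening: 0.0254
gripper_force: 29.8
```

servo_tool([
  [[0,0,-0.1,0,0,0],[0,0,-0.3,0,0,0],[0,0,-0.6,0,0,0],[0,0,-0.9,0,0,0],[0,0,-1,0,0,0]],
])

```text
time_s: 6.42
eef_pos: [0.4797, -0.1906, 0.1572]
tcp_rot: [-3.139, 0.005, 3.059]
wrist_force: [1.4, -0.1, -1.0]
opening: 0.0259
gripper_force: 29.8
```

Run:
```python
from tray import *
u=np.array([np.cos(yaw),np.sin(yaw)]); T=HOME[6]+.0017*u; print(T)
plan([(*T,.16),(*T,.066)],np.pi+yaw)
```

```text
[0.53577976 0.20882582]
at 6.4167 [ 0.4797 -0.1906  0.1572] [-3.139  0.005  3.059] F [ 1.4 -0.1 -1. ] open 0.0259 29.79517026571557
[-0.046, 0.805, -0.008, -0.001, 0.002, 0.016] rows>= 2
[-0.005, 0.807, -0.006, 0.0, 0.0, 0.0] rows>= 2
[-0.005, 0.807, -0.006, 0.0, 0.0, 0.0] rows>= 2
[-0.005, 0.807, -0.006, 0.0, 0.0, 0.0] rows>= 2
[-0.005, 0.807, -0.006, 0.0, 0.0, 0.0] rows>= 2
[0.0, -0.0, 0.94, 0.0, 0.0, 0.0] rows>= 3
```

servo_tool([
  [[-0.01,0.15,0,0,0,0.003],[-0.02,0.4,0,0,0,0.008],[-0.03,0.65,0,0,0,0.012],[-0.05,0.9,0,0,0,0.016]],
])

```text
time_s: 6.75
eef_pos: [0.4899, -0.0993, 0.1524]
tcp_rot: [3.141, -0.001, 3.007]
wrist_force: [1.0, 0.3, -1.7]
opening: 0.0257
gripper_force: 29.8
```

servo_tool([
  [[0,0.25,0,0,0,0],[0,0.5,0,0,0,0],[0,0.75,0,0,0,0],[0,1,0,0,0,0]],
])

```text
time_s: 7.08
eef_pos: [0.5032, 0.0002, 0.1523]
tcp_rot: [3.141, -0.001, 3.008]
wrist_force: [0.1, 0.6, -1.0]
opening: 0.0256
gripper_force: 29.8
```

servo_tool([
  [[0,0.25,0,0,0,0],[0,0.5,0,0,0,0],[0,0.75,0,0,0,0],[0,1,0,0,0,0]],
])

```text
time_s: 7.42
eef_pos: [0.5165, 0.0992, 0.1522]
tcp_rot: [-3.141, -0.001, 3.009]
wrist_force: [0.3, -1.3, -0.5]
opening: 0.0257
gripper_force: 29.8
```

servo_tool([
  [[0,0.25,0,0,0,0],[-0.01,0.5,0,0,0,0],[-0.01,0.75,0,0,0,0],[-0.01,0.9,0,0,0,0],[-0.01,1,0,0,0,0]],
])

```text
time_s: 7.83
eef_pos: [0.5307, 0.1987, 0.1521]
tcp_rot: [3.142, -0.001, 3.01]
wrist_force: [-0.6, -0.4, -0.9]
opening: 0.0259
gripper_force: 29.8
```

servo_tool([
  [[0,0.08,0,0,0,0],[0,0.13,0,0,0,0],[0,0.13,0,0,0,0],[0,0.13,0,0,0,0]],
])

```text
time_s: 8.17
eef_pos: [0.5329, 0.2093, 0.1525]
tcp_rot: [-3.141, -0.0, 3.008]
wrist_force: [-0.2, -0.8, -1.1]
opening: 0.0256
gripper_force: 29.8
```

Run:
```python
from tray import *
from rig import ctrl
u=np.array([np.cos(yaw),np.sin(yaw)]); T=HOME[6]+.0017*u
plan([(*T,.16),(*T,.066)],np.pi+yaw)
k=cal("wrist"); im=ctrl.get_image("wrist")
for j in range(4):
  for a,z in ((-.105,.039),(-.079,.039),(.068,.049),(.098,.049)):
    for p in proj(k,[(*(R@[a,j*.06]+t),z)]): cv2.circle(im,tuple(int(x) for x in p),2,(255,0,0),-1)
cv2.imwrite("pics/p6.png",im)
```

```text
at 8.1667 [0.5329 0.2093 0.1525] [-3.141 -0.     3.008] F [-0.2 -0.8 -1.1] open 0.0256 29.79556898586452
[-0.029, -0.0, -0.075, -0.0, -0.0, -0.0] rows>= 1
[0.0, -0.0, 0.94, 0.0, 0.0, 0.0] rows>= 3
```

View pics/p6.png

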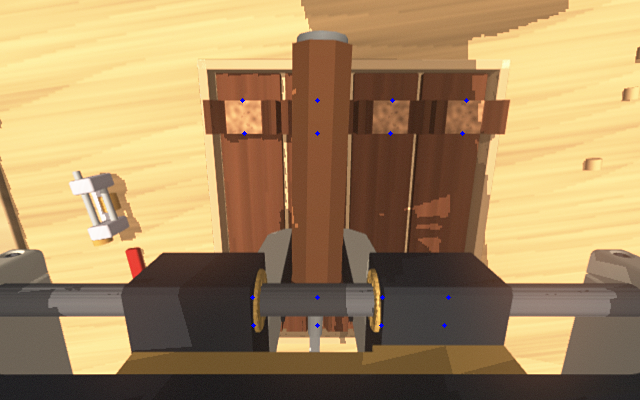

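The overlay matches the saddles (corks at (244,117) and (390,117)), and the handle hangs straight over cradle 2. Lowering.

servo_tool([
  [[-0.02,0,0.2,0,0,-0.005],[-0.02,0,0.4,0,0,-0.005],[-0.02,0,0.6,0,0,-0.005],[-0.02,0,0.75,0,0,-0.005],[-0.02,0,0.8,0,0,-0.005]],
])

```text
time_s: 8.63
eef_pos: [0.5334, 0.2082, 0.0703]
tcp_rot: [-3.14, -0.004, 3.023]
wrist_force: [0.2, -0.2, -1.9]
opening: 0.0255
gripper_force: 29.8
```

servo_tool([
  [[0,0,0.03,0,0,0],[0,0,0.06,0,0,0],[0,0,0.06,0,0,0],[0,0,0.06,0,0,0]],
])

```text
time_s: 8.97
eef_pos: [0.5356, 0.2095, 0.0675]
tcp_rot: [3.141, 0.001, 3.024]
wrist_force: [-0.1, 1.0, -1.1]
opening: 0.0255
gripper_force: 29.8
```

servo_tool([
  [[0,0,0.03,0,0,0],[0,0,0.06,0,0,0],[0,0,0.09,0,0,0],[0,0,0.09,0,0,0]],
])

```text
time_s: 9.3
eef_pos: [0.5345, 0.2095, 0.0571]
tcp_rot: [-3.141, -0.001, 3.024]
wrist_force: [-0.1, 0.5, -1.2]
opening: 0.0254
gripper_force: 29.8
```

servo_tool([
  [[0,0,0.01,0,0,0],[0,0,0.02,0,0,0],[0,0,0.02,0,0,0]],
])

```text
time_s: 9.55
eef_pos: [0.535, 0.2096, 0.056]
tcp_rot: [3.142, 0.0, 3.024]
wrist_force: [-2.1, -0.7, 2.7]
opening: 0.026
gripper_force: 29.8
```

servo_tool([
  [[0,0,0.01,0,0,0],[0,0,0.01,0,0,0],[0,0,0.01,0,0,0]],
])

```text
time_s: 9.8
eef_pos: [0.535, 0.2095, 0.056]
tcp_rot: [3.142, 0.001, 3.024]
wrist_force: [-3.5, -1.1, 9.4]
opening: 0.0257
gripper_force: 29.8
```

servo_tool([
  [[0,0,0,0,0,0],[0,0,0,0,0,0],[0,0,0,0,0,0],[0,0,0,0,0,0]],
], claw=0.45)

```text
time_s: 10.13
eef_pos: [0.535, 0.2095, 0.0545]
tcp_rot: [3.142, -0.0, 3.024]
wrist_force: [-1.0, 0.7, -0.7]
opening: 0.0412
gripper_force: 0.0
```

servo_tool([
  [[0,0,-0.1,0,0,0],[0,0,-0.4,0,0,0],[0,0,-0.7,0,0,0],[0,0,-1,0,0,0],[0,0,-1,0,0,0]],
])

```text
time_s: 10.55
eef_pos: [0.5386, 0.2103, 0.1617]
tcp_rot: [3.138, 0.011, 3.024]
wrist_force: [1.0, 0.8, 0.6]
opening: 0.0418
gripper_force: 0.0
```

servo_tool([
  [[0.5,0,-0.8,0,0,0],[0.5,0,-0.8,0,0,0],[0.5,0,-0.8,0,0,0],[0.5,0,-0.8,0,0,0],[0.5,0,-0.8,0,0,0]],
])

```text
time_s: 10.97
eef_pos: [0.4856, 0.2154, 0.2351]
tcp_rot: [3.141, 0.002, 3.025]
wrist_force: [-0.9, -0.3, -0.6]
opening: 0.0419
gripper_force: 0.0
```

```bash
cat > chk.py <<'E'
from tray import *
from rig import ctrl
import sys
def chk(ms,out):
    k=cal("wrist"); im=ctrl.get_image("wrist")
    for m in ms:
        O=HOME[m]; u=R[:,0]; v=R[:,1]
        P=[(*(O-.1*u+s*.013*v),.052) for s in(-1,1)]+[(*(O+.018*u+s*.013*v),.052) for s in(-1,1)]+[(*(O+.145*u+s*m/2000*v),.051) for s in (-1,1)]
        for p in proj(k,P): cv2.circle(im,tuple(int(round(x)) for x in p),2,(255,0,0),-1)
    cv2.imwrite(out,im)
E
python3 -c "
from chk import *
chk([6],'pics/c6.png'); plan([(.4662,-.2478,.16)],np.pi-.08)"
```

```text
at 11.0167 [0.4853 0.2152 0.2339] [-3.141 -0.     3.024] F [ 0.3 -0.4  0.1] open 0.0421 0.0
[-0.07, -0.924, 0.148, -0.0, -0.0, -0.012] rows>= 3
[-0.036, -0.926, 0.148, 0.0, 0.0, 0.0] rows>= 3
[-0.036, -0.926, 0.148, 0.0, 0.0, 0.0] rows>= 3
[-0.036, -0.926, 0.148, 0.0, 0.0, 0.0] rows>= 3
[-0.036, -0.926, 0.148, 0.0, 0.0, 0.0] rows>= 3
```

View pics/c6.png

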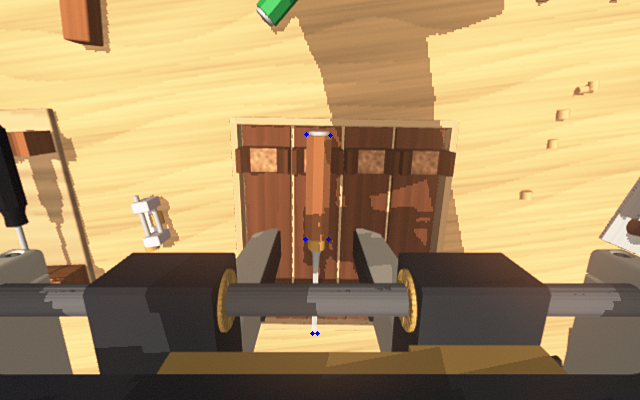

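The 6 mm chisel lies home: its butt, ferrule and tip match the predicted dots at (318,133), (317,240) and (315,333). Next is the 14.

servo_tool([
  [[-0.07,-0.92,0.1,0,0,-0.012],[-0.07,-0.92,0.1,0,0,-0.012],[-0.07,-0.92,0.1,0,0,-0.012]],
])

```text
time_s: 11.27
eef_pos: [0.4805, 0.1189, 0.2218]
tcp_rot: [-3.138, -0.005, 3.06]
wrist_force: [0.1, 0.1, -0.7]
opening: 0.0418
gripper_force: 0.0
```

servo_tool([
  [[-0.04,-0.93,0.15,0,0,0],[-0.04,-0.93,0.15,0,0,0],[-0.04,-0.93,0.15,0,0,0]],
])

```text
time_s: 11.52
eef_pos: [0.4772, 0.0258, 0.207]
tcp_rot: [-3.14, -0.004, 3.059]
wrist_force: [0.2, -1.0, -0.0]
opening: 0.0419
gripper_force: 0.0
```

servo_tool([
  [[-0.04,-0.93,0.15,0,0,0],[-0.04,-0.93,0.15,0,0,0],[-0.04,-0.93,0.15,0,0,0]],
])

```text
time_s: 11.77
eef_pos: [0.4741, -0.0672, 0.1923]
tcp_rot: [-3.141, -0.003, 3.058]
wrist_force: [0.6, 0.2, 1.1]
opening: 0.0422
gripper_force: 0.0
```

servo_tool([
  [[-0.04,-0.93,0.15,0,0,0],[-0.04,-0.93,0.15,0,0,0],[-0.04,-0.93,0.15,0,0,0]],
])

```text
time_s: 12.02
eef_pos: [0.4709, -0.1602, 0.1776]
tcp_rot: [-3.141, -0.002, 3.058]
wrist_force: [0.4, -0.1, 0.0]
opening: 0.0418
gripper_force: 0.0
```

servo_tool([
  [[-0.04,-0.93,0.15,0,0,0],[-0.04,-0.93,0.15,0,0,0],[-0.04,-0.93,0.15,0,0,0],[-0.04,-0.93,0.15,0,0,0],[-0.04,-0.93,0.15,0,0,0]],
])

```text
time_s: 12.43
eef_pos: [0.4675, -0.2483, 0.1634]
tcp_rot: [3.139, -0.002, 3.06]
wrist_force: [0.4, 0.4, 0.2]
opening: 0.0419
gripper_force: 0.0
```

servo_tool([
  [[0,0,0,0,0,0],[0,0,0,0,0,0]],
])

```text
time_s: 12.6
eef_pos: [0.4681, -0.2471, 0.1646]
tcp_rot: [3.141, -0.0, 3.063]
wrist_force: [0.5, -0.6, 0.1]
opening: 0.0418
gripper_force: 0.0
```

```bash
python3 -c "
from h import *
plan([(.467,-.2475,.052)],np.pi-.08)"
```

```text
at 12.6 [ 0.4681 -0.2471  0.1646] [ 3.141 -0.     3.063] F [ 0.5 -0.6  0.1] open 0.0418 0.0
[0.005, -0.003, 0.563, 0.0, -0.0, 0.001] rows>= 2
[0.005, -0.002, 0.563, 0.0, 0.0, 0.0] rows>= 2
```

servo_tool([
  [[0,0,0.25,0,0,0],[0,0,0.5,0,0,0],[0,0,0.7,0,0,0],[0,0,0.9,0,0,0],[0,0,0.9,0,0,0]],
])

```text
time_s: 13.02
eef_pos: [0.4661, -0.2457, 0.0716]
tcp_rot: [3.138, -0.005, 3.064]
wrist_force: [-0.7, 0.2, -0.2]
opening: 0.0416
gripper_force: 0.0
```

servo_tool([
  [[0,0,0.12,0,0,0],[0,0,0.22,0,0,0],[0,0,0.22,0,0,0],[0,0,0.22,0,0,0],[0,0,0.22,0,0,0]],
])

```text
time_s: 13.43
eef_pos: [0.4684, -0.2489, 0.0535]
tcp_rot: [-3.141, 0.001, 3.062]
wrist_force: [0.4, 0.3, -0.6]
opening: 0.0419
gripper_force: 0.0
```

servo_tool([
  [[0,0,0,0,0,0],[0,0,0,0,0,0],[0,0,0,0,0,0],[0,0,0,0,0,0],[0,0,0,0,0,0]],
], claw=0)

```text
time_s: 13.85
eef_pos: [0.4681, -0.2491, 0.0532]
tcp_rot: [-3.141, 0.001, 3.062]
wrist_force: [-0.3, 2.0, 5.2]
opening: 0.0257
gripper_force: 29.9
```

servo_tool([
  [[0,0,0,0,0,0],[0,0,0,0,0,0],[0,0,0,0,0,0]],
])

```text
time_s: 14.1
eef_pos: [0.4681, -0.2491, 0.0532]
tcp_rot: [-3.141, 0.001, 3.062]
wrist_force: [-0.6, 2.4, 5.6]
opening: 0.0259
gripper_force: 29.9
```

servo_tool([
  [[0,0,-0.1,0,0,0],[0,0,-0.3,0,0,0],[0,0,-0.6,0,0,0],[0,0,-0.9,0,0,0],[0,0,-1,0,0,0]],
])

```text
time_s: 14.52
eef_pos: [0.4694, -0.2502, 0.1569]
tcp_rot: [-3.138, 0.005, 3.062]
wrist_force: [0.6, 0.3, -1.8]
opening: 0.0257
gripper_force: 29.8
```

Run:
```python
from tray import *
T=HOME[14]+.0019*R[:,0]; print(T)
plan([(*T,.155)],np.pi+yaw)
```

```text
[0.52802054 0.14932931]
at 14.5167 [ 0.4694 -0.2502  0.1569] [-3.138  0.005  3.062] F [ 0.6  0.3 -1.8] open 0.0257 29.844060796312988
[-0.054, 0.806, 0.001, -0.001, 0.002, 0.017] rows>= 2
[-0.01, 0.808, 0.004, 0.0, 0.0, 0.0] rows>= 2
[-0.01, 0.808, 0.004, 0.0, 0.0, 0.0] rows>= 2
[-0.01, 0.808, 0.004, 0.0, 0.0, 0.0] rows>= 2
[-0.01, 0.808, 0.004, 0.0, 0.0, 0.0] rows>= 2
```

servo_tool([
  [[-0.01,0.15,0,0,0,0.003],[-0.02,0.4,0,0,0,0.008],[-0.04,0.65,0,0,0,0.012],[-0.05,0.9,0,0,0,0.015]],
])

```text
time_s: 14.85
eef_pos: [0.4796, -0.1588, 0.1521]
tcp_rot: [3.141, -0.001, 3.013]
wrist_force: [-0.0, 0.2, -2.4]
opening: 0.0255
gripper_force: 29.8
```

servo_tool([
  [[0,0.25,0,0,0,0],[0,0.5,0,0,0,0],[0,0.75,0,0,0,0],[-0.01,1,0,0,0,0]],
])

```text
time_s: 15.18
eef_pos: [0.493, -0.0592, 0.152]
tcp_rot: [3.142, -0.001, 3.015]
wrist_force: [0.5, -0.0, -1.7]
opening: 0.0262
gripper_force: 29.8
```

servo_tool([
  [[0,0.25,0,0,0,0],[0,0.5,0,0,0,0],[0,0.75,0,0,0,0],[-0.01,1,0,0,0,0]],
])

```text
time_s: 15.52
eef_pos: [0.5066, 0.0398, 0.152]
tcp_rot: [-3.141, -0.001, 3.015]
wrist_force: [-0.3, -0.5, -1.6]
opening: 0.0256
gripper_force: 29.8
```

servo_tool([
  [[0,0.25,0,0,0,0],[-0.01,0.5,0,0,0,0],[-0.01,0.75,0,0,0,0],[-0.01,0.9,0,0,0,0],[-0.01,1,0,0,0,0]],
])

```text
time_s: 15.93
eef_pos: [0.5204, 0.1393, 0.152]
tcp_rot: [-3.142, -0.001, 3.017]
wrist_force: [0.8, -0.7, -1.0]
opening: 0.0255
gripper_force: 29.8
```

servo_tool([
  [[-0.01,0.08,0,0,0,0],[-0.02,0.13,0,0,0,0],[-0.02,0.13,0,0,0,0],[-0.02,0.13,0,0,0,0],[-0.02,0.13,0,0,0,0]],
])

```text
time_s: 16.35
eef_pos: [0.5245, 0.1494, 0.1526]
tcp_rot: [-3.141, -0.0, 3.014]
wrist_force: [-0.1, 0.6, -2.1]
opening: 0.0254
gripper_force: 29.8
```

Run:
```python
from tray import *
T=HOME[14]+.0019*R[:,0]
plan([(*T,.06)],np.pi+yaw)
```

```text
at 16.35 [0.5245 0.1494 0.1526] [-3.141 -0.     3.014] F [-0.1  0.6 -2.1] open 0.0254 29.84452365897596
[-0.035, 0.004, 0.926, -0.0, -0.0, 0.002] rows>= 3
```

Lowering. The expected contact height for the TCP is about 0.055.

servo_tool([
  [[-0.03,0,0.2,0,0,0],[-0.03,0,0.4,0,0,0],[-0.03,0,0.6,0,0,0],[-0.03,0,0.75,0,0,0],[-0.03,0,0.8,0,0,0]],
])

```text
time_s: 16.77
eef_pos: [0.5259, 0.1489, 0.0704]
tcp_rot: [-3.141, -0.004, 3.014]
wrist_force: [0.7, 0.2, -2.0]
opening: 0.0256
gripper_force: 29.8
```

servo_tool([
  [[0,0,0.04,0,0,0],[0,0,0.08,0,0,0],[0,0,0.12,0,0,0],[0,0,0.14,0,0,0],[0,0,0.14,0,0,0]],
])

```text
time_s: 17.18
eef_pos: [0.5276, 0.1498, 0.0588]
tcp_rot: [3.142, 0.0, 3.015]
wrist_force: [0.6, -0.0, -1.4]
opening: 0.0256
gripper_force: 29.8
```

servo_tool([
  [[0,0,0.01,0,0,0],[0,0,0.02,0,0,0],[0,0,0.02,0,0,0]],
])

```text
time_s: 17.43
eef_pos: [0.5276, 0.1499, 0.0568]
tcp_rot: [3.142, 0.0, 3.015]
wrist_force: [0.1, 0.4, -1.9]
opening: 0.0258
gripper_force: 29.8
```

servo_tool([
  [[0,0,0.01,0,0,0],[0,0,0.02,0,0,0],[0,0,0.02,0,0,0]],
])

```text
time_s: 17.68
eef_pos: [0.5277, 0.1499, 0.0552]
tcp_rot: [3.142, 0.001, 3.015]
wrist_force: [0.2, 0.9, 2.8]
opening: 0.0256
gripper_force: 29.8
```

servo_tool([
  [[0,0,0.005,0,0,0],[0,0,0.01,0,0,0],[0,0,0.01,0,0,0]],
])

```text
time_s: 17.93
eef_pos: [0.5277, 0.1499, 0.0551]
tcp_rot: [3.142, 0.001, 3.015]
wrist_force: [-4.0, -0.2, 12.4]
opening: 0.0256
gripper_force: 29.9
```

servo_tool([
  [[0,0,0,0,0,0],[0,0,0,0,0,0],[0,0,0,0,0,0],[0,0,0,0,0,0]],
], claw=0.45)

```text
time_s: 18.27
eef_pos: [0.5275, 0.1499, 0.0535]
tcp_rot: [-3.142, -0.0, 3.015]
wrist_force: [-0.9, 0.6, 0.6]
opening: 0.0413
gripper_force: 0.0
```

servo_tool([
  [[0,0,-0.1,0,0,0],[0,0,-0.4,0,0,0],[0,0,-0.7,0,0,0],[0,0,-1,0,0,0],[0,0,-1,0,0,0]],
])

```text
time_s: 18.68
eef_pos: [0.5312, 0.1503, 0.1604]
tcp_rot: [3.139, 0.011, 3.015]
wrist_force: [1.9, 0.3, 1.1]
opening: 0.042
gripper_force: 0.0
```

```bash
python3 -c "
from h import *
plan([(.467,-.3075,.16)],np.pi-.08)"
```

```text
at 18.6833 [0.5312 0.1503 0.1604] [3.139 0.011 3.015] F [1.9 0.3 1.1] open 0.042 0.0
[0.012, -0.924, -0.001, 0.001, 0.003, -0.015] rows>= 3
[0.055, -0.923, 0.001, 0.0, 0.0, 0.0] rows>= 3
[0.055, -0.923, 0.001, 0.0, 0.0, 0.0] rows>= 3
[0.055, -0.923, 0.001, 0.0, 0.0, 0.0] rows>= 3
[0.055, -0.923, 0.001, 0.0, 0.0, 0.0] rows>= 3
```

servo_tool([
  [[0,-0.92,-0.05,0,0,-0.015],[0,-0.92,-0.05,0,0,-0.015],[0,-0.92,-0.05,0,0,-0.015]],
])

```text
time_s: 18.93
eef_pos: [0.5155, 0.0546, 0.1594]
tcp_rot: [-3.139, 0.001, 3.061]
wrist_force: [-0.7, -0.0, 0.5]
opening: 0.0421
gripper_force: 0.0
```

servo_tool([
  [[0.05,-0.92,0,0,0,0],[0.05,-0.92,0,0,0,0],[0.05,-0.92,0,0,0,0]],
])

```text
time_s: 19.18
eef_pos: [0.5032, -0.0373, 0.1589]
tcp_rot: [-3.139, 0.0, 3.059]
wrist_force: [-0.3, -0.1, -1.1]
opening: 0.0418
gripper_force: 0.0
```

servo_tool([
  [[0.05,-0.92,0,0,0,0],[0.05,-0.92,0,0,0,0],[0.05,-0.92,0,0,0,0]],
])

```text
time_s: 19.43
eef_pos: [0.4912, -0.1287, 0.159]
tcp_rot: [-3.139, 0.001, 3.059]
wrist_force: [1.0, -0.1, -0.5]
opening: 0.0419
gripper_force: 0.0
```

servo_tool([
  [[0.05,-0.92,0,0,0,0],[0.05,-0.92,0,0,0,0],[0.05,-0.92,0,0,0,0]],
])

```text
time_s: 19.68
eef_pos: [0.479, -0.2201, 0.1589]
tcp_rot: [-3.139, 0.001, 3.059]
wrist_force: [0.3, -0.6, -0.7]
opening: 0.0418
gripper_force: 0.0
```

servo_tool([
  [[0.05,-0.92,0,0,0,0],[0.05,-0.92,0,0,0,0],[0.05,-0.92,0,0,0,0],[0.05,-0.92,0,0,0,0],[0.05,-0.92,0,0,0,0]],
])

```text
time_s: 20.1
eef_pos: [0.4667, -0.3056, 0.1583]
tcp_rot: [3.14, -0.001, 3.06]
wrist_force: [-0.1, -0.4, -0.5]
opening: 0.0415
gripper_force: 0.0
```

servo_tool([
  [[0,0,0,0,0,0],[0,0,0,0,0,0]],
])

```text
time_s: 20.27
eef_pos: [0.467, -0.3045, 0.1586]
tcp_rot: [3.141, -0.0, 3.064]
wrist_force: [0.7, -0.2, -0.3]
opening: 0.0423
gripper_force: 0.0
```

Run:
```python
from h import *
from rig import ctrl
plan([(.467,-.3075,.053)],np.pi-.08)
k=cal("wrist"); im=ctrl.get_image("wrist")
for x,y in ((.4656,-.3075),(.4607,-.3685)):
  g=[(x+a*np.cos(.08),y-a*np.sin(.08),.05) for a in(-.1,-.05,0,.018)]
  for p in proj(k,g): cv2.circle(im,tuple(int(v) for v in p),3,(255,0,0),1)
cv2.imwrite("pics/g22.png",im)
```

```text
at 20.2667 [ 0.467  -0.3045  0.1586] [ 3.141 -0.     3.064] F [ 0.7 -0.2 -0.3] open 0.0423 0.0
[-0.001, -0.016, 0.528, 0.0, -0.0, 0.001] rows>= 2
[-0.001, -0.015, 0.528, 0.0, 0.0, 0.0] rows>= 2
```

View pics/g22.png

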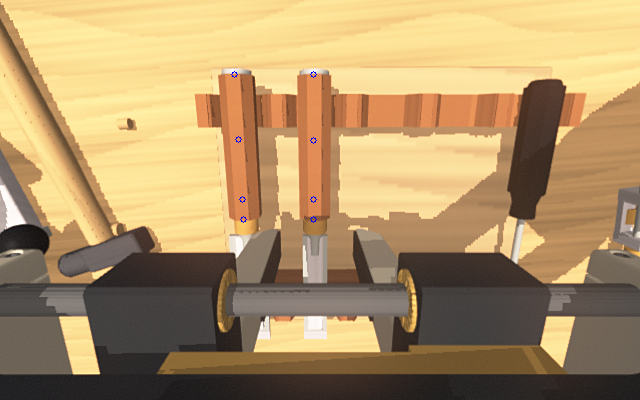

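The dots lie on the 22 mm handle (314,75 to 220). For the 32 they sit about 2 px left of its axis, so I'll take y ≈ -0.3665 there. The screwdriver is untouched. Gripping the 22.

servo_tool([
  [[0,-0.02,0.25,0,0,0],[0,-0.02,0.5,0,0,0],[0,-0.02,0.7,0,0,0],[0,-0.02,0.85,0,0,0],[0,-0.02,0.85,0,0,0]],
])

```text
time_s: 20.73
eef_pos: [0.4651, -0.3057, 0.0707]
tcp_rot: [3.137, -0.005, 3.063]
wrist_force: [-1.4, -0.1, 0.1]
opening: 0.042
gripper_force: 0.0
```

servo_tool([
  [[0,0,0.12,0,0,0],[0,0,0.21,0,0,0],[0,0,0.21,0,0,0],[0,0,0.21,0,0,0],[0,0,0.21,0,0,0]],
])

```text
time_s: 21.15
eef_pos: [0.4669, -0.3087, 0.0535]
tcp_rot: [-3.141, 0.001, 3.062]
wrist_force: [0.6, 0.3, 0.2]
opening: 0.0417
gripper_force: 0.0
```

servo_tool([
  [[0,0,0,0,0,0],[0,0,0,0,0,0],[0,0,0,0,0,0],[0,0,0,0,0,0],[0,0,0,0,0,0]],
], claw=0)

```text
time_s: 21.57
eef_pos: [0.4667, -0.3087, 0.0532]
tcp_rot: [-3.141, 0.001, 3.062]
wrist_force: [-0.2, 1.4, 4.6]
opening: 0.0259
gripper_force: 30.0
```

servo_tool([
  [[0,0,0,0,0,0],[0,0,0,0,0,0],[0,0,0,0,0,0]],
])

```text
time_s: 21.82
eef_pos: [0.4667, -0.3087, 0.0532]
tcp_rot: [-3.141, 0.001, 3.062]
wrist_force: [0.7, 1.3, 4.9]
opening: 0.0254
gripper_force: 30.0
```

servo_tool([
  [[0,0,-0.1,0,0,0],[0,0,-0.3,0,0,0],[0,0,-0.6,0,0,0],[0,0,-0.9,0,0,0],[0,0,-1,0,0,0]],
])

```text
time_s: 22.23
eef_pos: [0.4679, -0.3102, 0.1569]
tcp_rot: [-3.137, 0.004, 3.062]
wrist_force: [0.5, -0.6, -1.7]
opening: 0.0254
gripper_force: 29.9
```

Run:
```python
from tray import *
T=HOME[22]+.0019*R[:,0]; print(T)
plan([(*T,.155)],np.pi+yaw)
```

```text
[0.55189292 0.32773926]
at 22.2333 [ 0.4679 -0.3102  0.1569] [-3.137  0.004  3.062] F [ 0.5 -0.6 -1.7] open 0.0254 29.917472270317376
[-0.047, 0.918, -0.001, -0.001, 0.001, 0.017] rows>= 3
[0.002, 0.919, 0.003, 0.0, 0.0, 0.0] rows>= 3
[0.002, 0.919, 0.003, 0.0, 0.0, 0.0] rows>= 3
[0.002, 0.919, 0.003, 0.0, 0.0, 0.0] rows>= 3
[0.002, 0.919, 0.003, 0.0, 0.0, 0.0] rows>= 3
[0.002, 0.919, 0.003, 0.0, 0.0, 0.0] rows>= 3
[0.002, 0.919, 0.003, 0.0, 0.0, 0.0] rows>= 3
```

servo_tool([
  [[-0.01,0.15,0,0,0,0.003],[-0.02,0.4,0,0,0,0.008],[-0.04,0.65,0,0,0,0.012],[-0.05,0.9,0,0,0,0.015]],
])

```text
time_s: 22.57
eef_pos: [0.4782, -0.2184, 0.1519]
tcp_rot: [3.141, -0.001, 3.013]
wrist_force: [0.1, -0.6, -1.1]
opening: 0.0256
gripper_force: 29.9
```

servo_tool([
  [[0,0.25,0,0,0,0],[0,0.5,0,0,0,0],[0,0.75,0,0,0,0],[0,1,0,0,0,0]],
])

```text
time_s: 22.9
eef_pos: [0.4907, -0.1188, 0.1519]
tcp_rot: [3.141, -0.001, 3.015]
wrist_force: [1.1, 0.9, -2.5]
opening: 0.0261
gripper_force: 29.9
```

servo_tool([
  [[0,0.25,0,0,0,0],[0,0.5,0,0,0,0],[0,0.75,0,0,0,0],[0,1,0,0,0,0]],
])

```text
time_s: 23.23
eef_pos: [0.5034, -0.0197, 0.1519]
tcp_rot: [-3.142, -0.001, 3.015]
wrist_force: [-0.2, 0.4, -1.9]
opening: 0.0257
gripper_force: 29.9
```

servo_tool([
  [[0,0.25,0,0,0,0],[0,0.5,0,0,0,0],[0,0.75,0,0,0,0],[0,1,0,0,0,0]],
])

```text
time_s: 23.57
eef_pos: [0.516, 0.0794, 0.1518]
tcp_rot: [-3.141, -0.001, 3.015]
wrist_force: [-0.4, -0.6, -2.2]
opening: 0.0252
gripper_force: 29.9
```

servo_tool([
  [[0,0.25,0,0,0,0],[0,0.5,0,0,0,0],[0,0.75,0,0,0,0],[0,1,0,0,0,0]],
])

```text
time_s: 23.9
eef_pos: [0.5287, 0.1785, 0.1517]
tcp_rot: [-3.141, -0.001, 3.015]
wrist_force: [-0.1, -0.5, -1.8]
opening: 0.0258
gripper_force: 29.9
```

servo_tool([
  [[0,0.25,0,0,0,0],[0,0.5,0,0,0,0],[0,0.75,0,0,0,0],[0,0.9,0,0,0,0],[0,1,0,0,0,0]],
])

```text
time_s: 24.32
eef_pos: [0.5414, 0.2781, 0.1517]
tcp_rot: [-3.141, -0.001, 3.016]
wrist_force: [0.5, -1.3, -1.8]
opening: 0.0257
gripper_force: 29.9
```

Run:
```python
from tray import *
T=HOME[22]+.0015*R[:,0]
plan([(*T,.15)],np.pi+yaw)
```

```text
at 24.3167 [0.5414 0.2781 0.1517] [-3.141e+00 -1.000e-03  3.016e+00] F [ 0.5 -1.3 -1.8] open 0.0257 29.917670851573348
[-0.038, 0.506, 0.017, -0.0, -0.0, 0.003] rows>= 2
```

servo_tool([
  [[-0.01,0.2,0,0,0,0],[-0.02,0.4,0,0,0,0],[-0.03,0.5,0,0,0,0.003],[-0.03,0.5,0,0,0,0.003],[-0.03,0.5,0,0,0,0.003]],
])

```text
time_s: 24.73
eef_pos: [0.5509, 0.3252, 0.1521]
tcp_rot: [-3.14, -0.001, 3.006]
wrist_force: [-0.3, -1.3, -2.4]
opening: 0.0254
gripper_force: 29.9
```

Run:
```python
from tray import *
T=HOME[22]+.0015*R[:,0]
plan([(*T,.06)],np.pi+yaw)
```

```text
at 24.7333 [0.5509 0.3252 0.1521] [-3.140e+00 -1.000e-03  3.006e+00] F [-0.3 -1.3 -2.4] open 0.0254 29.917699391953647
[-0.003, 0.027, 0.921, -0.0, -0.0, -0.001] rows>= 3
```

servo_tool([
  [[0,0.02,0.2,0,0,0],[0,0.02,0.4,0,0,0],[0,0.02,0.6,0,0,0],[0,0.02,0.75,0,0,0],[0,0.02,0.8,0,0,0]],
])

```text
time_s: 25.15
eef_pos: [0.5497, 0.3255, 0.0699]
tcp_rot: [-3.138, -0.004, 3.004]
wrist_force: [-0.3, 0.2, -1.9]
opening: 0.0257
gripper_force: 29.9
```

servo_tool([
  [[0,0,0.04,0,0,0],[0,0,0.07,0,0,0],[0,0,0.09,0,0,0],[0,0,0.09,0,0,0],[0,0,0.09,0,0,0]],
])

```text
time_s: 25.57
eef_pos: [0.5519, 0.328, 0.0645]
tcp_rot: [3.141, 0.001, 3.005]
wrist_force: [-0.6, 0.4, -1.1]
opening: 0.0255
gripper_force: 29.9
```

On target at (0.5519, 0.328). Now easing down to contact at z ≈ 0.055.

servo_tool([
  [[0,0,0.03,0,0,0],[0,0,0.06,0,0,0],[0,0,0.08,0,0,0],[0,0,0.08,0,0,0]],
])

```text
time_s: 25.9
eef_pos: [0.5513, 0.3279, 0.0554]
tcp_rot: [-3.141, -0.0, 3.006]
wrist_force: [0.8, 1.1, -1.2]
opening: 0.0254
gripper_force: 29.9
```

servo_tool([
  [[0,0,0.01,0,0,0],[0,0,0.015,0,0,0],[0,0,0.015,0,0,0]],
])

```text
time_s: 26.15
eef_pos: [0.5514, 0.328, 0.0552]
tcp_rot: [3.141, 0.0, 3.006]
wrist_force: [-2.1, -1.1, 5.3]
opening: 0.0252
gripper_force: 29.9
```

servo_tool([
  [[0,0,0.005,0,0,0],[0,0,0.01,0,0,0],[0,0,0.01,0,0,0]],
])

```text
time_s: 26.4
eef_pos: [0.5514, 0.3279, 0.0552]
tcp_rot: [3.141, 0.001, 3.006]
wrist_force: [-4.5, -1.7, 10.9]
opening: 0.0256
gripper_force: 29.9
```

servo_tool([
  [[0,0,0,0,0,0],[0,0,0,0,0,0],[0,0,0,0,0,0],[0,0,0,0,0,0]],
], claw=0.45)

```text
time_s: 26.73
eef_pos: [0.5514, 0.3279, 0.053]
tcp_rot: [-3.142, -0.0, 3.005]
wrist_force: [-0.6, -0.3, -0.2]
opening: 0.0415
gripper_force: 0.0
```

servo_tool([
  [[0,0,-0.1,0,0,0],[0,0,-0.4,0,0,0],[0,0,-0.7,0,0,0],[0,0,-1,0,0,0],[0,0,-1,0,0,0]],
])

```text
time_s: 27.15
eef_pos: [0.5549, 0.3294, 0.1608]
tcp_rot: [3.136, 0.01, 3.006]
wrist_force: [1.2, 1.1, 1.6]
opening: 0.0416
gripper_force: 0.0
```

```bash
python3 -c "
from h import *
plan([(.462,-.3665,.16)],np.pi-.08)"
```

```text
at 27.15 [0.5549 0.3294 0.1608] [3.136 0.01  3.006] F [1.2 1.1 1.6] open 0.0416 0.0
[-0.003, -0.878, -0.004, 0.002, 0.003, -0.018] rows>= 3
[0.046, -0.876, 0.001, 0.0, 0.0, 0.0] rows>= 3
[0.046, -0.876, 0.001, 0.0, 0.0, 0.0] rows>= 3
[0.046, -0.876, 0.001, 0.0, 0.0, 0.0] rows>= 3
[0.046, -0.876, 0.001, 0.0, 0.0, 0.0] rows>= 3
[0.046, -0.876, 0.001, 0.0, 0.0, 0.0] rows>= 3
[0.046, -0.876, 0.001, 0.0, 0.0, 0.0] rows>= 3
[0.046, -0.876, 0.001, 0.0, 0.0, 0.0] rows>= 3
```

servo_tool([
  [[0,-0.88,-0.05,0,0,-0.018],[0,-0.88,-0.05,0,0,-0.018],[0,-0.88,-0.05,0,0,-0.018]],
])

```text
time_s: 27.4
eef_pos: [0.5387, 0.236, 0.1587]
tcp_rot: [-3.139, -0.0, 3.06]
wrist_force: [-0.2, -0.3, -0.2]
opening: 0.0421
gripper_force: 0.0
```

servo_tool([
  [[0.04,-1,0,0,0,0],[0.04,-1,0,0,0,0],[0.04,-1,0,0,0,0]],
])

```text
time_s: 27.65
eef_pos: [0.5268, 0.1379, 0.1583]
tcp_rot: [-3.14, -0.0, 3.061]
wrist_force: [0.1, -0.2, -0.3]
opening: 0.0418
gripper_force: 0.0
```

servo_tool([
  [[0.05,-1,0,0,0,0],[0.05,-1,0,0,0,0],[0.05,-1,0,0,0,0]],
])

```text
time_s: 27.9
eef_pos: [0.5141, 0.0383, 0.1585]
tcp_rot: [-3.14, 0.0, 3.06]
wrist_force: [1.1, 0.2, 0.1]
opening: 0.0421
gripper_force: 0.0
```

servo_tool([
  [[0.05,-1,0,0,0,0],[0.05,-1,0,0,0,0],[0.05,-1,0,0,0,0]],
])

```text
time_s: 28.15
eef_pos: [0.5014, -0.0612, 0.1585]
tcp_rot: [-3.14, 0.001, 3.06]
wrist_force: [0.3, -0.3, 0.6]
opening: 0.0418
gripper_force: 0.0
```

servo_tool([
  [[0.05,-1,0,0,0,0],[0.05,-1,0,0,0,0],[0.05,-1,0,0,0,0]],
])

```text
time_s: 28.4
eef_pos: [0.4885, -0.1609, 0.1586]
tcp_rot: [-3.139, 0.001, 3.06]
wrist_force: [0.6, 0.2, -0.5]
opening: 0.0418
gripper_force: 0.0
```

servo_tool([
  [[0.05,-1,0,0,0,0],[0.05,-1,0,0,0,0],[0.05,-1,0,0,0,0]],
])

```text
time_s: 28.65
eef_pos: [0.4755, -0.2606, 0.1586]
tcp_rot: [-3.139, 0.001, 3.059]
wrist_force: [1.6, 0.0, -0.2]
opening: 0.0419
gripper_force: 0.0
```

servo_tool([
  [[0.05,-1,0,0,0,0],[0.05,-1,0,0,0,0],[0.05,-1,0,0,0,0],[0.05,-1,0,0,0,0],[0.05,-1,0,0,0,0]],
])

```text
time_s: 29.07
eef_pos: [0.4626, -0.3554, 0.1578]
tcp_rot: [3.14, -0.0, 3.06]
wrist_force: [-0.1, -0.2, 0.3]
opening: 0.0421
gripper_force: 0.0
```

servo_tool([
  [[0,0,0,0,0,0],[0,0,0,0,0,0]],
])

```text
time_s: 29.23
eef_pos: [0.4631, -0.3533, 0.1582]
tcp_rot: [3.141, -0.0, 3.063]
wrist_force: [0.6, 0.3, -0.2]
opening: 0.042
gripper_force: 0.0
```

Run:
```python
from h import *
from rig import ctrl
plan([(.462,-.3665,.053)],np.pi-.08)
k=cal("wrist"); im=ctrl.get_image("wrist")
for x,y in ((.4607,-.3665),):
  g=[(x+a*np.cos(.08),y-a*np.sin(.08),.05) for a in(-.1,-.05,0,.018)]
  for p in proj(k,g): cv2.circle(im,tuple(int(v) for v in p),3,(255,0,0),1)
cv2.imwrite("pics/g32.png",im)
```

```text
at 29.2333 [ 0.4631 -0.3533  0.1582] [ 3.141 -0.     3.063] F [ 0.6  0.3 -0.2] open 0.042 0.0
[0.0, -0.067, 0.526, 0.0, -0.0, 0.001] rows>= 2
[0.0, -0.066, 0.526, 0.0, 0.0, 0.0] rows>= 2
```

View pics/g32.png

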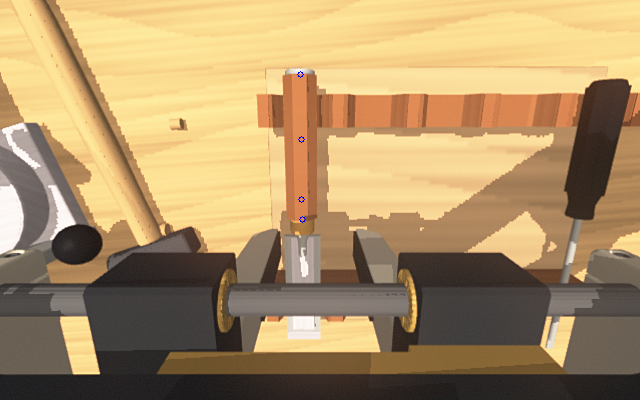

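The dots lie on the 32 mm handle (301,75 to 220). Shifting 13 mm and gripping.

servo_tool([
  [[0,-0.12,0.1,0,0,0],[0,-0.12,0.3,0,0,0],[0,-0.12,0.55,0,0,0],[0,-0.12,0.8,0,0,0],[0,-0.12,0.85,0,0,0]],
])

```text
time_s: 29.7
eef_pos: [0.4601, -0.3648, 0.0687]
tcp_rot: [3.137, -0.005, 3.063]
wrist_force: [-0.3, 0.7, -0.9]
opening: 0.0417
gripper_force: 0.0
```

servo_tool([
  [[0,0,0.12,0,0,0],[0,0,0.21,0,0,0],[0,0,0.21,0,0,0],[0,0,0.21,0,0,0],[0,0,0.21,0,0,0]],
])

```text
time_s: 30.12
eef_pos: [0.4623, -0.3675, 0.053]
tcp_rot: [-3.141, 0.001, 3.062]
wrist_force: [-0.1, -0.2, 0.3]
opening: 0.0421
gripper_force: 0.0
```

servo_tool([
  [[0,0,0,0,0,0],[0,0,0,0,0,0],[0,0,0,0,0,0],[0,0,0,0,0,0],[0,0,0,0,0,0]],
], claw=0)

```text
time_s: 30.53
eef_pos: [0.4622, -0.3672, 0.0528]
tcp_rot: [-3.141, 0.001, 3.062]
wrist_force: [-1.0, 0.8, 5.2]
opening: 0.0254
gripper_force: 30.0
```

servo_tool([
  [[0,0,0,0,0,0],[0,0,0,0,0,0],[0,0,0,0,0,0]],
])

```text
time_s: 30.78
eef_pos: [0.4622, -0.3672, 0.0528]
tcp_rot: [-3.141, 0.001, 3.062]
wrist_force: [-1.2, 1.8, 4.6]
opening: 0.026
gripper_force: 30.0
```

servo_tool([
  [[0,0,-0.1,0,0,0],[0,0,-0.3,0,0,0],[0,0,-0.6,0,0,0],[0,0,-0.9,0,0,0],[0,0,-1,0,0,0]],
])

```text
time_s: 31.2
eef_pos: [0.4632, -0.3686, 0.1565]
tcp_rot: [-3.137, 0.004, 3.062]
wrist_force: [1.3, -0.6, -1.8]
opening: 0.0254
gripper_force: 30.0
```

Run:
```python
from tray import *
T=HOME[32]+.0015*R[:,0]; print(T)
plan([(*T,.155)],np.pi+yaw)
```

```text
[0.54353899 0.26832232]
at 31.2 [ 0.4632 -0.3686  0.1565] [-3.137  0.004  3.062] F [ 1.3 -0.6 -1.8] open 0.0254 29.992151458282024
[-0.042, 0.916, -0.002, -0.001, 0.001, 0.017] rows>= 3
[0.007, 0.917, 0.002, 0.0, 0.0, 0.0] rows>= 3
[0.007, 0.917, 0.002, 0.0, 0.0, 0.0] rows>= 3
[0.007, 0.917, 0.002, 0.0, 0.0, 0.0] rows>= 3
[0.007, 0.917, 0.002, 0.0, 0.0, 0.0] rows>= 3
[0.007, 0.917, 0.002, 0.0, 0.0, 0.0] rows>= 3
[0.007, 0.917, 0.002, 0.0, 0.0, 0.0] rows>= 3
```

servo_tool([
  [[-0.01,0.15,0,0,0,0.003],[-0.02,0.4,0,0,0,0.008],[-0.03,0.65,0,0,0,0.012],[-0.04,0.9,0,0,0,0.017]],
])

```text
time_s: 31.53
eef_pos: [0.4724, -0.2766, 0.1513]
tcp_rot: [3.141, -0.001, 3.007]
wrist_force: [0.3, 0.3, -1.1]
opening: 0.0255
gripper_force: 30.0
```

servo_tool([
  [[0,0.25,0,0,0,0],[0,0.5,0,0,0,0],[0,0.75,0,0,0,0],[0,1,0,0,0,0]],
])

```text
time_s: 31.87
eef_pos: [0.4857, -0.1771, 0.1513]
tcp_rot: [3.141, -0.001, 3.008]
wrist_force: [0.5, -0.4, -2.6]
opening: 0.0256
gripper_force: 30.0
```

servo_tool([
  [[0,0.25,0,0,0,0],[0,0.5,0,0,0,0],[0,0.75,0,0,0,0],[0,1,0,0,0,0]],
])

```text
time_s: 32.2
eef_pos: [0.499, -0.0781, 0.1514]
tcp_rot: [3.141, -0.001, 3.008]
wrist_force: [0.0, -1.0, -2.4]
opening: 0.0258
gripper_force: 30.0
```

servo_tool([
  [[0,0.25,0,0,0,0],[0,0.5,0,0,0,0],[0,0.75,0,0,0,0],[0,1,0,0,0,0]],
])

```text
time_s: 32.53
eef_pos: [0.5123, 0.0209, 0.1514]
tcp_rot: [-3.141, -0.001, 3.009]
wrist_force: [0.0, 0.4, -2.2]
opening: 0.0258
gripper_force: 30.0
```

servo_tool([
  [[0,0.25,0,0,0,0],[0,0.5,0,0,0,0],[0,0.75,0,0,0,0],[0,1,0,0,0,0]],
])

```text
time_s: 32.87
eef_pos: [0.5255, 0.12, 0.1513]
tcp_rot: [-3.141, -0.001, 3.009]
wrist_force: [0.6, -0.3, -1.4]
opening: 0.0256
gripper_force: 30.0
```

servo_tool([
  [[0,0.25,0,0,0,0],[0,0.5,0,0,0,0],[0,0.75,0,0,0,0],[0,0.9,0,0,0,0],[0,1,0,0,0,0]],
])

```text
time_s: 33.28
eef_pos: [0.5388, 0.2196, 0.1511]
tcp_rot: [-3.141, -0.001, 3.01]
wrist_force: [-0.0, 0.2, -2.4]
opening: 0.026
gripper_force: 30.0
```

servo_tool([
  [[0,0.2,0,0,0,0],[0,0.4,0,0,0,0],[0,0.49,0,0,0,0],[0,0.49,0,0,0,0],[0,0.49,0,0,0,0]],
])

```text
time_s: 33.7
eef_pos: [0.5455, 0.266, 0.1516]
tcp_rot: [-3.14, -0.001, 3.009]
wrist_force: [-0.2, -0.2, -2.1]
opening: 0.0254
gripper_force: 30.0
```

Run:
```python
from tray import *
from chk import *
T=HOME[32]+.0015*R[:,0]
plan([(*T,.065)],np.pi+yaw)
chk([14,6,22],'pics/c3.png')
```

```text
at 33.7 [0.5455 0.266  0.1516] [-3.140e+00 -1.000e-03  3.009e+00] F [-0.2 -0.2 -2.1] open 0.0254 29.992195134982467
[0.022, 0.022, 0.866, -0.0, -0.0, 0.0] rows>= 3
```

View pics/c3.png

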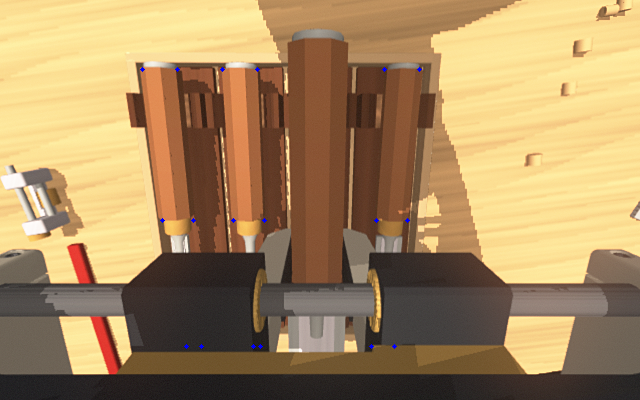

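The 14, 6 and 22 mm handles fit their home outlines, with butts near (160,68), (240,68) and (403,68). The 32 hangs over its own cradle. Lowering.

servo_tool([
  [[0.01,0.01,0.2,0,0,0],[0.01,0.01,0.4,0,0,0],[0.01,0.01,0.6,0,0,0],[0.01,0.01,0.75,0,0,0],[0.01,0.01,0.8,0,0,0]],
])

```text
time_s: 34.17
eef_pos: [0.5433, 0.2657, 0.0696]
tcp_rot: [-3.139, -0.004, 3.007]
wrist_force: [-0.2, -0.3, -2.4]
opening: 0.0255
gripper_force: 30.0
```

servo_tool([
  [[0,0,0.04,0,0,0],[0,0,0.07,0,0,0],[0,0,0.09,0,0,0],[0,0,0.09,0,0,0],[0,0,0.09,0,0,0]],
])

```text
time_s: 34.58
eef_pos: [0.5455, 0.2677, 0.0639]
tcp_rot: [3.141, 0.001, 3.009]
wrist_force: [-1.6, -0.4, -2.1]
opening: 0.0258
gripper_force: 30.0
```

servo_tool([
  [[0.01,0,0.03,0,0,0],[0.01,0,0.06,0,0,0],[0.01,0,0.08,0,0,0],[0.01,0,0.08,0,0,0]],
])

```text
time_s: 34.92
eef_pos: [0.5439, 0.2678, 0.055]
tcp_rot: [-3.142, -0.0, 3.009]
wrist_force: [-0.5, 0.3, -1.6]
opening: 0.0255
gripper_force: 30.0
```

servo_tool([
  [[0,0,0.01,0,0,0],[0,0,0.015,0,0,0],[0,0,0.015,0,0,0]],
])

```text
time_s: 35.17
eef_pos: [0.544, 0.2678, 0.0548]
tcp_rot: [3.141, 0.0, 3.009]
wrist_force: [-3.9, -1.7, 6.7]
opening: 0.0258
gripper_force: 30.0
```

servo_tool([
  [[0,0,0.005,0,0,0],[0,0,0.005,0,0,0],[0,0,0.005,0,0,0]],
])

```text
time_s: 35.42
eef_pos: [0.544, 0.2678, 0.0548]
tcp_rot: [3.141, 0.001, 3.009]
wrist_force: [-3.1, -1.2, 9.7]
opening: 0.0257
gripper_force: 30.0
```

servo_tool([
  [[0,0,0,0,0,0],[0,0,0,0,0,0],[0,0,0,0,0,0],[0,0,0,0,0,0]],
], claw=0.45)

```text
time_s: 35.75
eef_pos: [0.544, 0.2678, 0.053]
tcp_rot: [3.142, -0.0, 3.009]
wrist_force: [-0.1, 0.7, 0.8]
opening: 0.0414
gripper_force: 0.0
```

servo_tool([
  [[0,0,-0.1,0,0,0],[0,0,-0.4,0,0,0],[0,0,-0.7,0,0,0],[0,0,-1,0,0,0],[0,0,-1,0,0,0]],
])

```text
time_s: 36.17
eef_pos: [0.5476, 0.2689, 0.1605]
tcp_rot: [3.137, 0.011, 3.009]
wrist_force: [1.3, 0.3, 1.5]
opening: 0.0418
gripper_force: 0.0
```

servo_tool([
  [[0.8,0,-0.8,0,0,0],[0.8,0,-0.8,0,0,0],[0.8,0,-0.8,0,0,0],[0.8,0,-0.8,0,0,0],[0.8,0,-0.8,0,0,0]],
])

```text
time_s: 36.58
eef_pos: [0.4649, 0.2789, 0.235]
tcp_rot: [3.14, 0.004, 3.01]
wrist_force: [-0.1, -0.6, 0.4]
opening: 0.042
gripper_force: 0.0
```

servo_tool([
  [[0.5,0,-0.2,0,0,0],[0.5,0,-0.2,0,0,0],[0.5,0,-0.2,0,0,0],[0.5,0,-0.2,0,0,0],[0.5,0,-0.2,0,0,0]],
], claw=1)

```text
time_s: 37.0
eef_pos: [0.4162, 0.2847, 0.2523]
tcp_rot: [-3.141, -0.0, 3.008]
wrist_force: [-0.4, -0.0, 0.4]
opening: 0.0704
gripper_force: 0.0
```

Run:
```python
from chk import *
chk([14,6,22,32],'pics/c4.png')
a=cv2.imread("pics/c4.png")
b=ctrl.get_image("side")[90:215,270:450]
cv2.imwrite("pics/c4.png",cv2.vconcat([cv2.resize(a[90:390,150:550],(560,420),interpolation=cv2.INTER_CUBIC)[:330],cv2.resize(b,(560,389),interpolation=cv2.INTER_CUBIC)[:265]]))
```

```text
(no output)
```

View pics/c4.png

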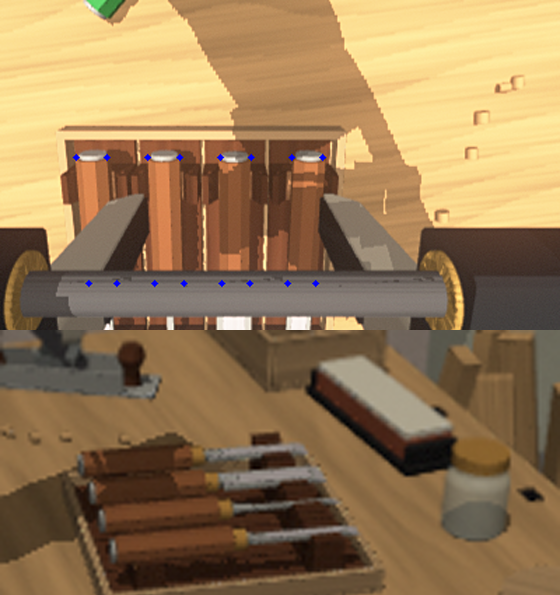

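All four butts sit on their predicted home dots in the wrist view (row 157). The side view shows every blade lying in its notch, in the order 22, 32, 6, 14 from far to near. Handing in.

```bash
python3 -c "
from rig import ctrl
print(ctrl.finish_job())"
```

```text
the job is handed in; nothing more can be done
None
```

I put all four chisels in the cradles cut for their widths and handed the job in at about 37 s; the last pictures show them home, but the hand-in returned no verdict.

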